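Row up conduit nipples in the kitting cradle, chock them and shut the keeper

TASK

Swing the yellow keeper bar of the kitting cradle well clear, then lay every red-capped conduit nipple on its side on the deck, square across it and centred, as one closed row that starts against the blue end stop. Push the orange chock, sloping face first, snug up against the last nipple so the row cannot roll apart, and only then swing the keeper shut over the row until it drops fully home in its catch. Leave the other things on the bench where they are.

Things in the scene. Friction and masses are not known exactly. Their poses are not given: they have to be found in the camera images.
- nipple0: one of the conduit nipples (3 to 5 are there, the others absent): a round bar 34 mm in diameter, 60 mm long, 160 g, steel with flat soft red caps flush on both ends; it lies on its side and rolls if pushed. Origin at its centre, 17 mm above what it lies on; own y axis along its length (x and z turn as it rolls). Can be gripped across its two ends or across its diameter.
- nipple1: one of the conduit nipples (3 to 5 are there, the others absent): a round bar 34 mm in diameter, 60 mm long, 160 g, steel with flat soft red caps flush on both ends; it lies on its side and rolls if pushed. Origin at its centre, 17 mm above what it lies on; own y axis along its length (x and z turn as it rolls). Can be gripped across its two ends or across its diameter.
- nipple2: one of the conduit nipples (3 to 5 are there, the others absent): a round bar 34 mm in diameter, 60 mm long, 160 g, steel with flat soft red caps flush on both ends; it lies on its side and rolls if pushed. Origin at its centre, 17 mm above what it lies on; own y axis along its length (x and z turn as it rolls). Can be gripped across its two ends or across its diameter.
- nipple3: one of the conduit nipples (3 to 5 are there, the others absent): a round bar 34 mm in diameter, 60 mm long, 160 g, steel with flat soft red caps flush on both ends; it lies on its side and rolls if pushed. Origin at its centre, 17 mm above what it lies on; own y axis along its length (x and z turn as it rolls). Can be gripped across its two ends or across its diameter.
- nipple4: one of the conduit nipples (3 to 5 are there, the others absent): a round bar 34 mm in diameter, 60 mm long, 160 g, steel with flat soft red caps flush on both ends; it lies on its side and rolls if pushed. Origin at its centre, 17 mm above what it lies on; own y axis along its length (x and z turn as it rolls). Can be gripped across its two ends or across its diameter.
- chock: orange wedge chock, 48 mm long (own x), 50 wide (own y, upright sides), 30 high, 250 g. Origin: centre of underside. Sloping face at its -x end, 70 degrees steep: 24 mm from the origin at the floor (toe), 13 mm at the top. Snug against a nipple on the same floor, its origin is 36 mm from the nipple's centre line. Starts with the slope roughly towards the robot.
- chock_face (a point): the middle of the chock's toe edge: 24 mm from its origin along its own -x, at the underside.
- row (a point): top of the fixed cradle's plywood deck, on its centre line at the foot of the blue stop. Stop face at x = 0 of this frame; the row is laid along +x (away from the robot), nipples lying along y. Deck: 12 mm above the bench, x -55 to 295, y -55 to 55 mm, open sides. Stop 30 mm high, 90 wide, x -12 to 0. Blue catch posts at x 238 to 290, y -20 to 25 mm, 42 high; their spring ball tops out at 49.
- keeper (a joint): angle of the yellow keeper bar, rad: 0 = shut over the row along the cradle's +x, at its end of travel; grows as the bar swings level, anticlockwise from above, towards the cradle's +y, up to 1.5. Stays where left (friction 0.1 N m). In the last 0.07 rad before 0 its nose rides over a spring ball (about 5 N at the knob, in or out) and is then held at 0. Starts shut or ajar.
- keeper_hinge (a point): on the upright hinge axis of the keeper bar, 30 mm behind the stop face on the centre line (row frame x -30 mm), 39 mm above the deck (51 mm above the bench). The bar is 18 mm wide and 8 mm thick, its underside at this height, so it clears lying nipples by 5 mm; it reaches 286 mm from the axis.
- keeper_knob (a point): middle of the keeper bar's round black knob: upright, 18 mm in diameter, 34 mm high, standing on top of the bar 230 mm from the hinge axis. This point is 17 mm above the bar's top and 76 mm above the bench.
- coupling: a dark steel pipe coupling standing on end, not part of the job; origin at the centre of its underside, 42 mm in diameter and 40 mm high, among the nipples
- carton: a small cardboard carton, not part of the job; origin at the centre of its underside, 50 x 60 x 36 mm high, among the nipples
- jar: a clear jar, not part of the job; origin at the centre of its underside, 66 mm in diameter, 80 mm high
- driver: a screwdriver, not part of the job; origin at the centre of its underside, lying along its own x beyond the cradle
- tape: a black roll, not part of the job; origin at the centre of its underside, a ring lying flat, 90 mm across, 40 mm high
Things that resemble listed ones, but are neither listed nor needed, are in the scene too. Leave any turquoise look-alike of the nipple2 alone. What is shaped like the nipple4 but turquoise is not meant.

How it is judged:
By the outcome, as a careful person would: the job done as asked, in the order asked, and still so for the second after the job is handed in, with the robot touching nothing.
Of nipple0, nipple1, nipple2, nipple3, nipple4 only 3 to 5 are there at a start; the rules pass over those that are not, and their reading is None.
At some moment in a run one of chock may be knocked a few centimetres aside while the robot is not near it.
Once in a run the grip may slacken for a moment while it holds something.
It also fails if it takes over 210 s, if anything falls off the work surface, if the arm or the gripper's body presses on something with over 40 N, if the wrist force passes 120 N, or if a joint passes its speed limit or range.

ROBOT

A 7-joint arm with a two-finger parallel gripper is mounted at the origin on the work surface. World frame = base frame: x ahead of the robot, y to its left, z up, the work surface at z = 0. Lengths are in m, angles in rad, forces in N, time in s.
With the tool pointing down it reaches from about 0.4 to 0.85 m from the base axis. Payload 4.5 kg.
Tool frame: the origin (TCP) lies midway between the tips of the shut fingers; the grasp point (between the pads) lies 19 mm behind it; z points along the fingers, y is the direction in which the jaws open and shut (so a half turn about z gives the same grasp; the last joint's range is limited). The gripper opens to 88 mm and grips with 3 to 60 N. Pads are 18 mm wide; open, the fingers measure 123 mm over their backs; the gripper's body (75 mm by 187 mm) begins 45 mm behind the grasp point.
Start: joints at [1.196, 0.689, -0.195, 1.565, 0.157, 0.902, -0.215], TCP at [0.248, -0.574, 0.239] pointing down, gripper open.
Joint ranges: [-3.01, 3.01], [-0.46, 2.08], [-1.47, 1.51], [0.13, 2.56], [-1, 4.14], [0.04, 2.09], [-2.66, 2.66]. Speed limits (rad/s): [2.57, 2.57, 3.14, 3.14, 3.14, 3.14, 3.14].

INTERFACE

Orientations are given as a unit quaternion [x, y, z, w].
In Python, from plant import get_state, snapshot, finish_job, find_in gives the robot as it stands.
- The arm moves only by the shell command python3 -m creep 'ROWS' [OPENING] [FORCE]. ROWS is JSON, one flat list of numbers, 6 for each row, row after row: the shift along the tool's x, y, z in mm, then the turn, a rotation vector about the tool's x, y, z in degrees. In form: [tx, ty, tz, wx, wy, wz, tx, ty, tz, wx, wy, wz, ...]. A call has 1 to 5 rows; each row shifts and turns the pose as measured when the row begins, along the tool's axes as they then stand; what a row does not reach is not made up. A row lasts 1/12 s, in which the tool goes at most 41.7 mm and 7.16 degrees, less where a joint would pass 70% of its speed; a pose out of reach is approached as far as the arm can. A call is refused whole if a number of a shift passes 41.7 or a number of a turn 7.16, either way. A call with a gripper value outside its range is refused whole. OPENING is the finger opening in mm, from 0 to 88.1, set as the call begins (- or left out, the last holds). The fingers move at their own pace and stop on an object; FORCE is the grip in N (left out, the last holds). Time passes only in rows, so rows that do not move let the fingers close. It gives the time, the measured TCP pose, the force and the opening at its end, in the units of the state.
- get_state(): the state, without advancing time (a new reading comes with each control period).
- snapshot(name): name is "scene" or "top" or "wrist"; returns a dict with "color" (420x560x3 uint8, red, green, blue), "intrinsics" (3x3 intrinsics, pixels), "extrinsics" (4x4, takes a point from world to camera coordinates). Camera axes: x right, y down, z forward; pixel columns grow to the right and rows downward; lengths in m; the calibration is good to about 2 mm. The wrist camera is an equidistant fisheye: a pixel r from the principal point sees the ray r / f radians off the axis. A picture is of the moment at which its call begins. There is no depth.
- finish_job(): hands the job in, once; it reports no verdict.
Trained networks look in the newest picture that a camera, given by its name, has taken for a name from the list of things; names that differ only in an ending like _2 or _b are one class to them, and where a whole thing is asked for, a point or a joint stands for the part that bears it (a point fixed in the world has none). Each returns a list of dicts, best first, with "score" (0 to 1); they miss things now and then, are a little off and sometimes report something else, mostly with a low value. They report only what shows in the picture. A call takes as long as a camera call. They do not tell look-alikes from the thing itself.
- find_in(thing, camera): "xy" ([column, row] in pixels, amid what is visible of it).
The state is a dict: "clock": time; "q": joint angles; "qd": joint speeds; "joint_torque": joint torques, N m; "tool_pos": TCP position; "eef_rot": TCP orientation; "contact_force": force on the tool from outside, world axes, zero at the start; "moment": the same for the moment, N m; "opening": opening from 0.0 (shut) to 1.0 (fully open).
Only numpy, scipy, OpenCV 4.12 (cv2) and the standard library are available. Lean on these libraries where they do the work, as an engineer would, in place of code of your own. Each camera call takes 0.05 s, during which the arm holds its last target.

## Working session

There is one attempt and no reset: what is moved stays moved. The work goes in short steps, Python scripts to look and compute and a shell command to move; the robot and the scene stay as the last step left them, time stands still between calls to the robot, and variables do not carry over. Pictures are saved under pics/ and viewed, and the job is handed in when it is done.

```bash
ls; mkdir -p pics; cat > h.py <<'E'
import numpy as np, cv2
from plant import get_state, snapshot, finish_job, find_in
from scipy.spatial.transform import Rotation as R
def snap(c,fn=None):
    s=snapshot(c)
    if fn: cv2.imwrite('pics/'+fn+'.png',cv2.cvtColor(s['color'],cv2.COLOR_RGB2BGR))
    return s
def ray(s,uv,wrist=False):
    K=np.array(s['intrinsics']);E=np.array(s['extrinsics'])
    x=(uv[0]-K[0,2])/K[0,0];y=(uv[1]-K[1,2])/K[1,1]
    if wrist:
        r=np.hypot(x,y); d=np.array([np.sin(r)*x/max(r,1e-9),np.sin(r)*y/max(r,1e-9),np.cos(r)])
    else: d=np.array([x,y,1.])
    Rt=E[:3,:3].T
    return -Rt@E[:3,3],Rt@d
def at(s,uv,z,wrist=False):
    o,d=ray(s,uv,wrist); return o+d*(z-o[2])/d[2]
def proj(s,p,wrist=False):
    K=np.array(s['intrinsics']);E=np.array(s['extrinsics'])
    c=E[:3,:3]@np.array(p)+E[:3,3]
    if wrist:
        r=np.hypot(c[0],c[1]);th=np.arctan2(r,c[2]);a=c[:2]/max(r,1e-9)*th
    else: a=c[:2]/c[2]
    return a*[K[0,0],K[1,1]]+K[:2,2]
E
python3 - <<'E'
from h import *
for c in ['scene','top','wrist']:
    s=snap(c,c+'0'); print(c,np.round(s['intrinsics'],1).tolist(),np.round(s['extrinsics'],3).tolist())
    for n in ['nipple0','chock','keeper','keeper_knob','coupling','carton','jar','driver','tape']:
        print(n,[(np.round(d['xy']).tolist(),round(d['score'],2)) for d in find_in(n,c)][:8])
print(get_state())
E
```

```text
pics
scene [[432.5, 0.0, 278.3], [0.0, 432.5, 213.3], [0.0, 0.0, 1.0]] [[0.622, 0.783, 0.005, -0.415], [0.566, -0.445, -0.694, -0.228], [-0.541, 0.434, -0.72, 1.424], [0.0, 0.0, 0.0, 1.0]]
nipple0 [([79.0, 272.0], 0.96), ([176.0, 324.0], 0.91), ([90.0, 297.0], 0.79), ([207.0, 255.0], 0.75), ([217.0, 290.0], 0.69)]
chock [([157.0, 294.0], 0.93)]
keeper [([269.0, 217.0], 0.92)]
keeper_knob [([274.0, 219.0], 0.78)]
coupling [([135.0, 264.0], 0.85), ([275.0, 218.0], 0.4)]
carton [([109.0, 326.0], 0.87)]
jar [([384.0, 183.0], 0.93)]
driver [([226.0, 352.0], 0.81)]
tape [([380.0, 152.0], 0.68)]
top [[455.7, 0.0, 279.1], [0.0, 455.7, 202.8], [0.0, 0.0, 1.0]] [[-0.0, -1.0, 0.007, 0.08], [-0.991, -0.001, -0.131, 0.594], [0.131, -0.007, -0.991, 1.439], [0.0, 0.0, 0.0, 1.0]]
nipple0 [([339.0, 228.0], 0.74), ([419.0, 266.0], 0.64), ([348.0, 193.0], 0.6), ([386.0, 192.0], 0.52), ([422.0, 238.0], 0.51)]
chock [([380.0, 218.0], 0.6)]
keeper [([282.0, 218.0], 0.97), ([135.0, 224.0], 0.51)]
keeper_knob [([280.0, 219.0], 0.84)]
coupling [([386.0, 248.0], 0.57), ([420.0, 210.0], 0.47)]
carton [([421.0,
[... 422 characters left out ...]
q': array([ 1.19581476,  0.68910799, -0.19461636,  1.56529376,  0.15732168,
        0.90251628, -0.21511256]), 'qd': array([ 1.22091560e-03, -3.24465629e-04,  8.88739927e-05, -5.23904531e-04,
       -5.92751192e-04, -2.60824885e-03, -2.10882029e-03]), 'joint_torque': array([ 1.13188912e-04, -5.27488124e+01, -1.26713354e+00, -1.53744507e+01,
       -5.19159297e-02, -6.27864083e-04,  2.56412500e-05]), 'tool_pos': array([ 0.24846653, -0.57351177,  0.23873982]), 'eef_rot': array([9.79181257e-01, 2.02987846e-01, 7.69850840e-06, 3.00084330e-05]), 'contact_force': array([-1.07134578, -0.04026072,  0.48664233]), 'moment': array([ 0.02011927,  0.00914096, -0.01563645]), 'opening': 1.0011931539419474}
```

View pics/scene0.png

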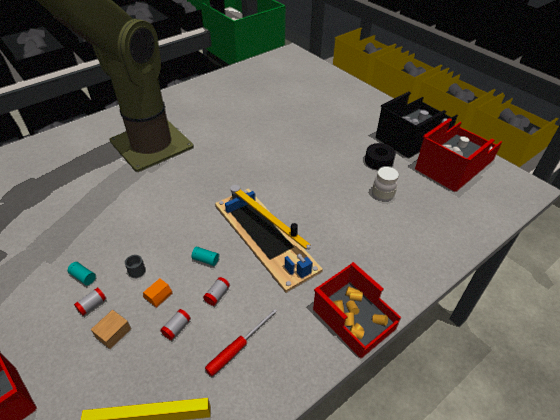

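View pics/top0.png

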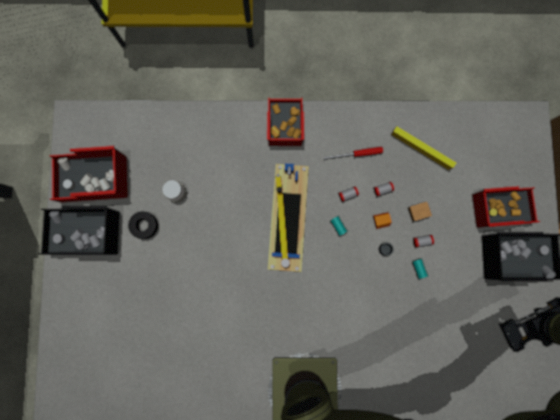

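```bash
python3 - <<'E'
from h import *
s=snap('top');t=s['color'][150:290,250:450]
a=cv2.resize(cv2.cvtColor(t,cv2.COLOR_RGB2BGR),(800,560),interpolation=cv2.INTER_CUBIC)
cv2.imwrite('pics/top_crop.png',a)
s2=snap('scene');t=s2['color'][175:360,60:340]
cv2.imwrite('pics/scene_crop.png',cv2.resize(cv2.cvtColor(t,cv2.COLOR_RGB2BGR),(800,529),interpolation=cv2.INTER_CUBIC))
for n,uv,z in [('n',(348,193),.017),('n',(385,188),.017),('n',(424,241),.017),('t',(339,228),.017),('t',(420,268),.017),('chock',(381,220),.02),('coup',(386,248),.02),('carton',(420,212),.02),('knob',(279,183),.076)]:
    print(n,at(s,uv,z).round(3))
for uv,z in [((217,290),.017),((176,323),.017),((90,300),.017),((157,293),.02),((294,229),.076)]: print(at(s2,uv,z).round(3))
E
```

```text
n [ 0.63  -0.147  0.017]
n [ 0.647 -0.27   0.017]
n [ 0.472 -0.392  0.017]
t [ 0.514 -0.116  0.017]
t [ 0.384 -0.376  0.017]
chock [ 0.54  -0.253  0.02 ]
coup [ 0.449 -0.267  0.02 ]
carton [ 0.566 -0.382  0.02 ]
knob [0.653 0.081 0.076]
[ 0.624 -0.148  0.017]
[ 0.641 -0.265  0.017]
[ 0.467 -0.391  0.017]
[ 0.547 -0.262  0.02 ]
[0.628 0.08  0.076]
```

View pics/top_crop.png

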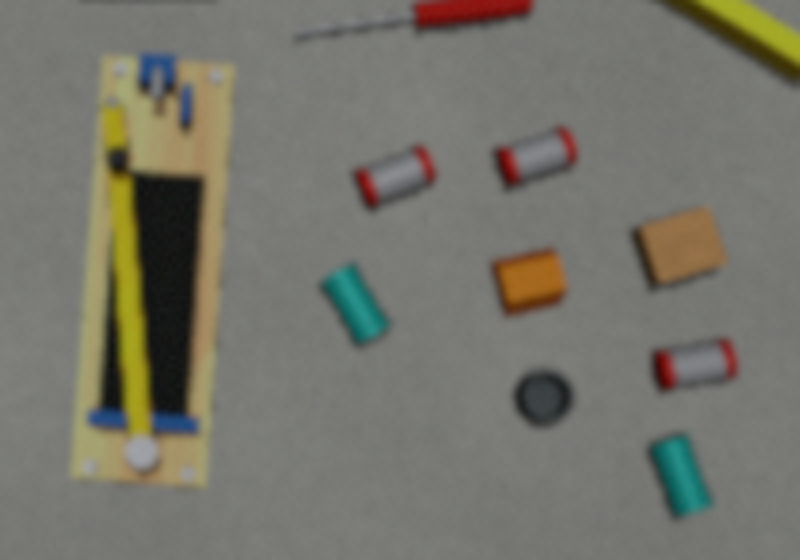

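View pics/scene_crop.png

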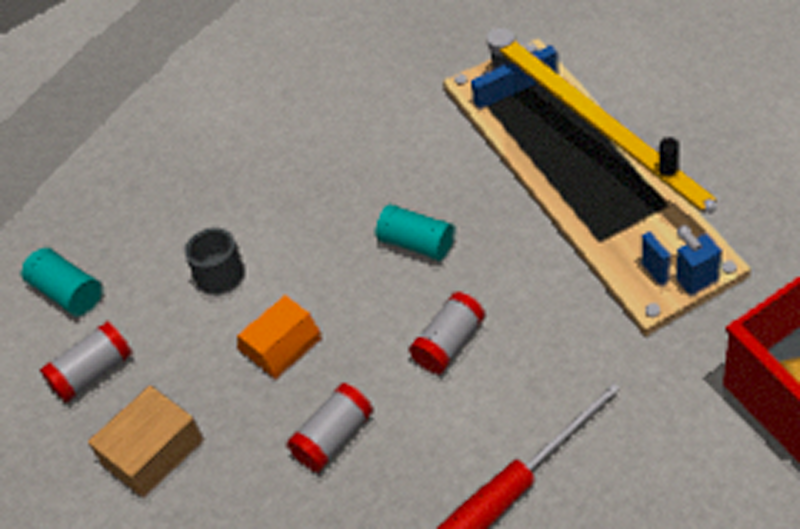

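```bash
cat >> h.py <<'E'
def yaw_of(st=None):
    st=st or get_state(); m=R.from_quat(st['eef_rot']).as_matrix(); return np.degrees(np.arctan2(m[1,0],m[0,0]))
def go(x,y,z,yaw,n=None,vmax=38,wmax=6.8):
    """print rows moving TCP to world pose, tool down, tool x at yaw deg"""
    st=get_state(); p=st['tool_pos']; m=R.from_quat(st['eef_rot'])
    a=np.radians(yaw); tx=np.array([np.cos(a),np.sin(a),0]); tz=np.array([0,0,-1.]); T=R.from_matrix(np.c_[tx,np.cross(tz,tx),tz])
    rv=(m.inv()*T).as_rotvec(); d=np.array([x,y,z])-p
    k=max(1,int(np.ceil(max(np.linalg.norm(d)*1000/vmax,np.degrees(np.linalg.norm(rv))/wmax)))); k=n or k
    print('now',p.round(4),'yaw',round(yaw_of(st),2),'k',k)
    rows=[]
    for i in range(k):
        c=m*R.from_rotvec(rv*i/k)
        t=c.inv().apply(d/k)*1000; w=np.degrees(rv/k)
        rows.append([round(v,1) for v in [*t,*w]])
    for i in range(0,k,5): print(str([v for r in rows[i:i+5] for v in r]).replace(' ','').replace('-0.0,','0,').replace('.0,',','))
def st():
    s=get_state(); print(round(s['clock'],2),s['tool_pos'].round(4),round(yaw_of(s),2),'F',s['contact_force'].round(1),'op',round(s['opening']*88.1,1))
E
python3 - <<'E'
from h import *
s=snap('top')
c=[at(s,uv,.012)[:2] for uv in [(276,164.3),(308.5,166.8),(301.8,271.3),(267.5,269)]]
for x in c: print(x.round(3))
ax=(c[0]+c[1]-c[2]-c[3])/2; print(np.linalg.norm(ax),np.degrees(np.arctan2(ax[1],ax[0])),sum(c)/4)
go(.48,.0,.36,0)
E
```

```text
[0.727 0.091]
[ 0.719 -0.018]
[0.374 0.007]
[0.381 0.118]
0.34652711510379924 -4.312419638595698 [0.55045519 0.04927607]
now [ 0.2485 -0.5735  0.2387] yaw 23.42 k 17
[np.float64(25.9),np.float64(-25.5),np.float64(-7.1),np.float64(0.0),np.float64(-0.0),np.float64(1.4),np.float64(25.3),np.float64(-26.2),np.float64(-7.1),np.float64(0.0),np.float64(-0.0),np.float64(1.4),np.float64(24.6),np.float64(-26.8),np.float64(-7.1),np.float64(0.0),np.float64(-0.0),np.float64(1.4),np.float64(24.0),np.float64(-27.3),np.float64(-7.1),np.float64(0.0),np.float64(-0.0),np.float64(1.4),np.float64(23.3),np.float64(-27.9),np.float64(-7.1),np.float64(0.0),np.float64(-0.0),np.float64(1.4)]
[np.float64(22.7),np.float64(-28.5),np.float64(-7.1),np.float64(0.0),np.float64(-0.0),np.float64(1.4),np.float64(22.0),np.float64(-29.0),np.float64(-7.1),np.float64(0.0),np.float64(-0.0),np.float64(1.4),np.float64(21.3),np.float64(-29.5),np.float64(-7.1),np.float64(0.0),np.float64(-0.0),np.float64(1.4),np.float64(20.5),np.float64(-30.0),np.float64(-7.1),np.float64(0.0),np.float64(-0.0),np.float64(1.4),np.float64(19.8),np.float64(-30.5),np.float64(-7.1),np.float64(0.0),np.float64(-0.0),np.float64(1.4)]
[np.float64(19.1),np.float64(-31.0),np.float64(-7.1),np.float64(0.0),np.float64(-0.0),np.float64(1.4),np.float64(18.3),np.float64(-31.4),np.float64(-7.1),np.float64(0.0),np.float64(-0.0),np.float64(1.4),np.float64(17.6),np.float64(-31.9),np.float64(-7.1),np.float64(0.0),np.float64(-0.0),np.float64(1.4),np.float64(16.8),np.float64(-32.3),np.float64(-7.1),np.float64(0.0),np.float64(-0.0),np.float64(1.4),np.float64(16.0),np.float64(-32.7),np.float64(-7.1),np.float64(0.0),np.float64(-0.0),np.float64(1.4)]
[np.float64(15.2),np.float64(-33.0),np.float64(-7.1),np.float64(0.0),np.float64(-0.0),np.float64(1.4),np.float64(14.4),np.float64(-33.4),np.float64(-7.1),np.float64(0.0),np.float64(-0.0),np.float64(1.4)]
```

```bash
sed -i 's/\[round(v,1) for v in/[round(float(v),1) for v in/; s/{"x"}/x/' h.py
python3 -m creep '[26,-25,-7,0,0,1.4,25,-26,-7,0,0,1.4,25,-27,-7,0,0,1.4,24,-27,-7,0,0,1.4,23,-28,-7,0,0,1.4]' 60
python3 -m creep '[23,-28,-7,0,0,1.4,22,-29,-7,0,0,1.4,21,-30,-7,0,0,1.4,20,-30,-7,0,0,1.4,20,-30,-7,0,0,1.4]'
python3 -m creep '[19,-31,-7,0,0,1.4,18,-31,-7,0,0,1.4,18,-32,-7,0,0,1.4,17,-32,-7,0,0,1.4,16,-33,-7,0,0,1.4]'
python3 - <<'E'
from h import *
go(.48,.0,.36,0)
E
```

```text
clock: 2.07
tool_pos: [0.3134, -0.4089, 0.2716]
eef_rot: [0.991, 0.131, -0.002, 0.002]
contact_force: [1.5, 0.2, 0.4]
opening: 0.685
clock: 2.48
tool_pos: [0.3883, -0.2344, 0.3081]
eef_rot: [0.998, 0.067, -0.001, 0.003]
contact_force: [-0.0, -0.2, 0.6]
opening: 0.683
clock: 2.9
tool_pos: [0.4652, -0.0595, 0.3453]
eef_rot: [1.0, 0.002, 0.001, 0.003]
contact_force: [1.0, -0.3, -1.2]
opening: 0.683
now [ 0.4652 -0.0595  0.3453] yaw 0.24 k 2
[7.5,-29.7,-7.5,0.2,-0.1,0.1,7.5,-29.7,-7.4,0.2,-0.1,0.1]
```

```bash

python3 -m creep '[7,-30,-7,0.2,0,0.1,7,-30,-7,0.2,0,0.1,0,0,0,0,0,0]'
python3 - <<'E'
from h import *
s=snap('wrist','wr1');st()
for n in ['nipple0','chock','keeper','keeper_knob']:
    print(n,[(np.round(d['xy']).tolist(),round(d['score'],2)) for d in find_in(n,'wrist')][:8])
E
```

```text
clock: 3.15
tool_pos: [0.4829, 0.0135, 0.3618]
eef_rot: [1.0, 0.006, 0.004, -0.003]
contact_force: [0.9, 0.3, 0.1]
opening: 0.679
3.2 [0.4819 0.0101 0.3611] 0.57 F [0.1 0.4 0.1] op 59.8
nipple0 [([395.0, 84.0], 0.98), ([370.0, 147.0], 0.88), ([508.0, 186.0], 0.85), ([495.0, 236.0], 0.74), ([460.0, 82.0], 0.62)]
chock [([451.0, 143.0], 0.91)]
keeper [([241.0, 137.0], 0.79)]
keeper_knob [([242.0, 138.0], 0.8), ([461.0, 82.0], 0.26)]
```

View pics/wr1.png

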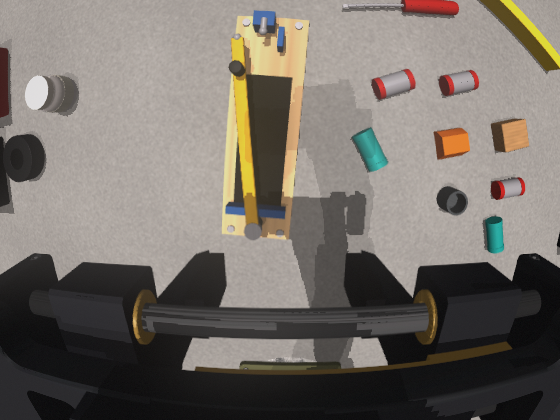

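```bash
cat >> h.py <<'E'
def ortho(s,z,x0,x1,y0,y1,ppm,fn,wrist=False):
    """plan view: up=+x, left=+y; returns image; pixel(u,v): y=y1-u/ppm, x=x1-v/ppm"""
    W=int((y1-y0)*ppm);H=int((x1-x0)*ppm)
    u,v=np.meshgrid(np.arange(W),np.arange(H))
    P=np.stack([x1-v/ppm,y1-u/ppm,np.full(u.shape,z)],-1)
    K=np.array(s['intrinsics']);E=np.array(s['extrinsics'])
    c=P@E[:3,:3].T+E[:3,3]
    if wrist:
        r=np.hypot(c[...,0],c[...,1]);th=np.arctan2(r,c[...,2]);k=th/np.maximum(r,1e-9);a=c[...,:2]*k[...,None]
    else: a=c[...,:2]/c[...,2:]
    mx=(a[...,0]*K[0,0]+K[0,2]).astype(np.float32);my=(a[...,1]*K[1,1]+K[1,2]).astype(np.float32)
    im=cv2.remap(cv2.cvtColor(s['color'],cv2.COLOR_RGB2BGR),mx,my,cv2.INTER_CUBIC)
    cv2.imwrite('pics/'+fn+'.png',im); return im
E
python3 - <<'E'
from h import *
s=snap('wrist')
ortho(s,.012,.36,.75,-.04,.15,1500,'ow1',True)
ortho(s,.017,.38,.70,-.43,-.09,1800,'ow2',True)
E
```

```text
(no output)
```

View pics/ow1.png

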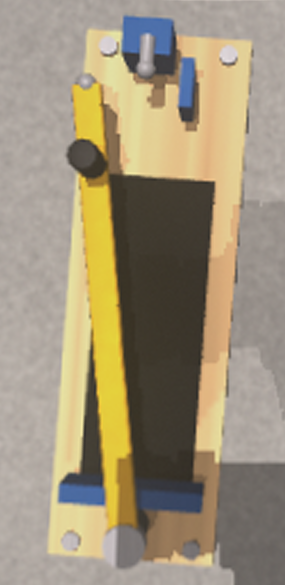

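View pics/ow2.png

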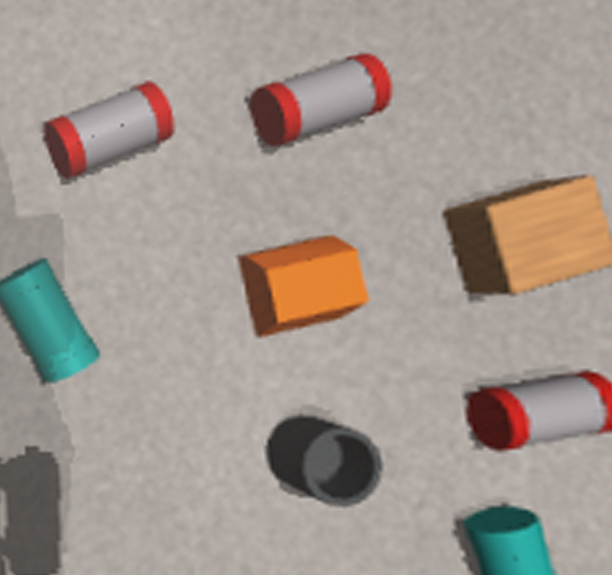

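```bash
cat >> h.py <<'E'
CY=np.radians(-4.2); O=np.array([.4321,.0580])
def w(rx,ry):
    c,s=np.cos(CY),np.sin(CY); return O+np.array([c*rx-s*ry,s*rx+c*ry])
def r(p):
    c,s=np.cos(CY),np.sin(CY); d=np.array(p[:2])-O; return np.array([c*d[0]+s*d[1],-s*d[0]+c*d[1]])
def knob(a): return w(-.03+.23*np.cos(a),.23*np.sin(a))
E
python3 - <<'E'
from h import *
s=snap('wrist')
im=s['color'][40:110,200:280]
cv2.imwrite('pics/knob.png',cv2.resize(im[...,::-1],(640,560),interpolation=cv2.INTER_CUBIC))
h=w(-.03,0)
for uv in [(237,68),(236,69),(238,67)]:
    p=at(s,uv,.080,True)[:2]; q=r(p)-[-.03,0]; print(p.round(4),q.round(4),np.hypot(*q),np.arctan2(q[1],q[0]))
for a in [.1,.12,.14,.16]:
    k=knob(a); print(a,k.round(4),proj(s,[*k,.093],True).round(1),proj(s,[*k,.059],True).round(1))
print('hinge',proj(s,[*h,.065],True))
E
```

```text
[0.6277 0.0657] [0.2245 0.022 ] 0.22559711551360515 0.09757928789119757
[0.6264 0.067 ] [0.2231 0.0232] 0.2243278105152701 0.10358356489596551
[0.629  0.0644] [0.2259 0.0208] 0.22687637946009298 0.09164822261095333
0.1 [0.6321 0.0663] [235.  63.] [238.7  67.5]
0.12 [0.6319 0.0709] [231.4  63.3] [235.4  67.7]
0.14 [0.6317 0.0755] [227.9  63.7] [232.1  68.1]
0.16 [0.6313 0.0801] [224.3  64.2] [228.8  68.5]
hinge [245.65786319 230.01928697]
```

View pics/knob.png

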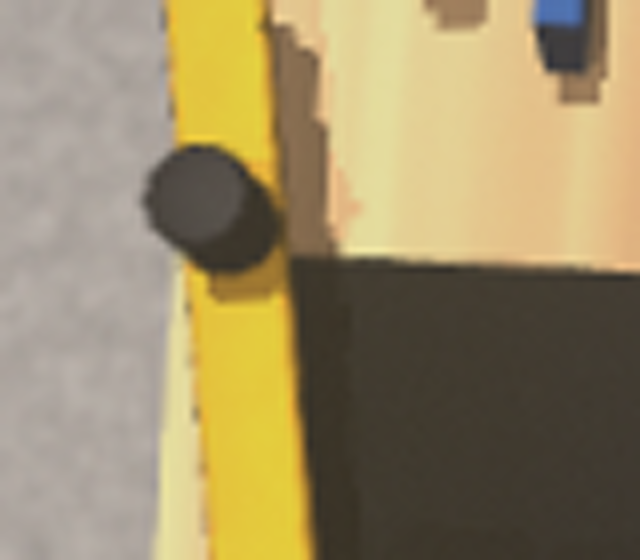

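```bash

python3 - <<'E'
from h import *
go(.6313,.0801,.13,5)
E
```

```text
now [0.4804 0.0038 0.36  ] yaw -0.05 k 8
[18.8,-9.5,28.8,0,0,-0.6,18.9,-9.3,28.8,0,0,-0.6,19,-9.1,28.8,0,0,-0.6,19.1,-8.9,28.8,0,0,-0.6,19.2,-8.7,28.8,0,0,-0.6]
[19.3,-8.5,28.8,0,0,-0.6,19.4,-8.3,28.8,0,0,-0.6,19.5,-8.1,28.8,0,0,-0.6]
```

```bash

python3 -m creep '[19,-9.5,29,0,0,-0.6,19,-9.3,29,0,0,-0.6,19,-9,29,0,0,-0.6,19,-9,29,0,0,-0.6,19,-8.7,29,0,0,-0.6]' 44 >/dev/null
python3 -m creep '[19,-8.5,29,0,0,-0.6,19,-8,29,0,0,-0.6,19,-8,29,0,0,-0.6,0,0,0,0,0,0,0,0,0,0,0,0]'
python3 - <<'E'
from h import *
go(.6313,.0801,.13,5)
E
```

```text
clock: 4.33
tool_pos: [0.6393, 0.0642, 0.1179]
eef_rot: [0.999, 0.031, 0.003, 0.003]
contact_force: [0.7, -0.2, 0.6]
opening: 0.5
now [0.6393 0.0642 0.1179] yaw 3.59 k 1
[-6.9,-16.3,-12.3,0.4,-0.4,-1.4]
```

```bash

python3 -m creep '[-7,-16,0,0.4,-0.4,-1.4,0,0,0,0,0,0,0,0,0,0,0,0]' >/dev/null
python3 - <<'E'
from h import *
go(.6313,.0801,.068,5,n=2)
E
```

```text
now [0.6296 0.0778 0.1203] yaw 4.88 k 2
[1,-1.1,26.2,0,0,-0.1,1,-1.1,26.2,0,0,-0.1]
```

```bash

python3 -m creep '[1,-1,25,0,0,0,1,-1,25,0,0,0,0,0,0,0,0,0]'
python3 -m creep '[0,0,0,0,0,0,0,0,0,0,0,0]' 28
python3 - <<'E'
from h import *
s=snap('wrist','wr2');st()
E
```

```text
clock: 4.83
tool_pos: [0.6341, 0.0802, 0.0771]
eef_rot: [0.999, 0.042, 0.005, -0.0]
contact_force: [0.6, 1.6, -0.8]
opening: 0.502
clock: 5.0
tool_pos: [0.6346, 0.0797, 0.0803]
eef_rot: [0.999, 0.042, 0.007, -0.0]
contact_force: [-0.4, 0.0, -0.2]
opening: 0.372
5.05 [0.6352 0.0797 0.0809] 4.83 F [-0.2 -0.2  0.9] op 29.3
```

View pics/wr2.png

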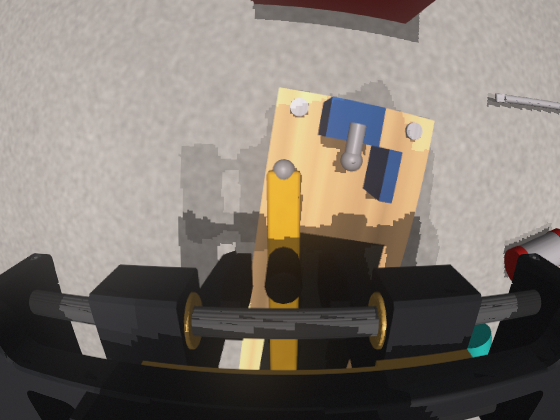

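```bash
cat >> h.py <<'E'
def kn():
    s=get_state(); q=r(s['tool_pos'])-[-.03,0]; a=np.arctan2(q[1],q[0])
    print('keeper~',round(a,3),'R',np.hypot(*q).round(4),'yaw err',round(yaw_of(s)-np.degrees(a)+4.2,1)); st()
E
python3 -m creep '[-3,0,12,0,0.7,0,0,-10,2,0,0,-2.5,-0.4,-16,2,0,0,-4,-0.6,-16,0,0,0,-4,-0.6,-16,0,0,0,-4]' 26
python3 -c "from h import *; kn()"
```

```text
clock: 5.47
tool_pos: [0.6259, 0.1319, 0.072]
eef_rot: [0.985, 0.171, 0.019, 0.005]
contact_force: [-1.2, 0.7, 0.1]
opening: 0.294
keeper~ 0.383 R 0.2349 yaw err 2.0
5.47 [0.6259 0.1319 0.072 ] 19.73 F [-1.2  0.7  0.1] op 25.9
```

```bash

python3 - <<'E'
from h import *
for a in [.55]:
  k=knob(a); go(*k,.069,np.degrees(a)-4.2)
E
```

```text
now [0.6259 0.1319 0.072 ] yaw 19.73 k 2
[-3.4,-19.2,1.1,0.5,-1,-3.8,-2.1,-19.4,1.3,0.5,-1,-3.8]
```

```bash

python3 -m creep '[-3,-19,1.5,0.5,-1,-3.8,-2,-19,1.5,0.5,-1,-3.8,-0.9,-20,0,0,0,-5,-0.9,-20,0,0,0,-5,-0.9,-20,0,0,0,-5]'
python3 - <<'E'
from h import *
kn()
a=1.0;k=knob(a); go(*k,.069,np.degrees(a)-4.2)
E
```

```text
clock: 5.88
tool_pos: [0.5769, 0.2198, 0.0755]
eef_rot: [0.928, 0.374, 0.005, 0.002]
contact_force: [0.6, -0.4, -0.5]
opening: 0.294
keeper~ 0.813 R 0.2366 yaw err 1.5
5.88 [0.5769 0.2198 0.0755] 43.88 F [ 0.6 -0.4 -0.5] op 25.9
now [0.5769 0.2198 0.0755] yaw 43.88 k 2
[-4.8,-21.5,3,0.3,-0.2,-4.6,-3,-21.8,3.2,0.3,-0.2,-4.6]
```

```bash

python3 -m creep '[-5,-21,3,0.3,0,-4.6,-3,-21,3,0.3,0,-4.6,-1,-21,0,0,0,-5,-1,-21,0,0,0,-5,0,0,0,0,0,0]'
python3 - <<'E'
from h import *
kn(); snap('top','top2')
E
```

```text
clock: 6.3
tool_pos: [0.5038, 0.2765, 0.0764]
eef_rot: [0.842, 0.539, 0.011, -0.003]
contact_force: [-0.3, 0.4, -0.1]
opening: 0.296
keeper~ 1.205 R 0.239 yaw err 0.4
6.3 [0.5038 0.2765 0.0764] 65.23 F [-0.3  0.4 -0.1] op 26.0
```

View pics/top2.png

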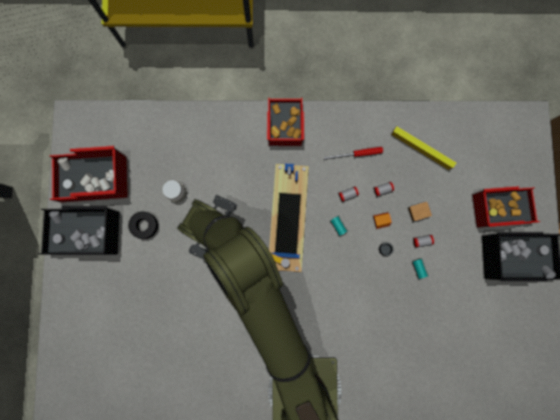

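```bash

python3 -m creep '[-6,-1,0,0,0,0,0,0,-30,0,0,0,0,0,-40,0,0,0,0,0,-30,0,0,0,0,0,0,0,0,0]' 45
python3 - <<'E'
from h import *
kn()
go(.57,-.19,.22,24)
E
```

```text
clock: 6.77
tool_pos: [0.5058, 0.2642, 0.1811]
eef_rot: [0.847, 0.532, 0.012, 0.001]
contact_force: [0.9, 1.0, -0.8]
opening: 0.509
keeper~ 1.174 R 0.2288 yaw err 1.2
6.77 [0.5058 0.2642 0.1811] 64.25 F [ 0.9  1.  -0.8] op 44.8
now [0.5058 0.2642 0.1811] yaw 64.25 k 13
[-29.3,19.7,-3.3,0,-0.1,3.1,-28.2,21.2,-3.2,0,-0.1,3.1,-27,22.7,-3.2,0,-0.1,3.1,-25.7,24.1,-3.2,0,-0.1,3.1,-24.4,25.5,-3.1,0,-0.1,3.1]
[-23,26.8,-3.1,0,-0.1,3.1,-21.5,28,-3.1,0,-0.1,3.1,-20,29.1,-3,0,-0.1,3.1,-18.4,30.1,-3,0,-0.1,3.1,-16.7,31.1,-3,0,-0.1,3.1]
[-15,31.9,-3,0,-0.1,3.1,-13.3,32.7,-3,0,-0.1,3.1,-11.5,33.4,-3,0,-0.1,3.1]
```

```bash

python3 -m creep '[-29,20,-3,0,0,3.1,-28,21,-3,0,0,3.1,-27,23,-3,0,0,3.1,-26,24,-3,0,0,3.1,-24,25,-3,0,0,3.1]' 80 >/dev/null
python3 -m creep '[-23,27,-3,0,0,3.1,-21,28,-3,0,0,3.1,-20,29,-3,0,0,3.1,-18,30,-3,0,0,3.1,-17,31,-3,0,0,3.1]' >/dev/null
python3 -m creep '[-15,32,-3,0,0,3.1,-13,30,-3,0,0,3.1,-8,20,0,0,0,2,0,0,0,0,0,0]'
python3 - <<'E'
from h import *
s=snap('wrist','wr3');st()
print([(np.round(d['xy']).tolist(),round(d['score'],2)) for d in find_in('nipple0','wrist')][:8])
ortho(s,.017,.36,.74,-.46,-.07,1500,'ow3',True)
E
```

```text
clock: 7.93
tool_pos: [0.5625, -0.2176, 0.2174]
eef_rot: [0.984, 0.178, 0.019, 0.003]
contact_force: [-0.3, -0.6, 0.2]
opening: 0.905
7.98 [ 0.5625 -0.2156  0.2173] 20.7 F [ 0.8 -0.6 -0.6] op 79.9
[([347.0, 353.0], 0.85), ([180.0, 199.0], 0.66), ([243.0, 118.0], 0.64), ([352.0, 145.0], 0.6), ([311.0, 224.0], 0.36)]
```

View pics/wr3.png

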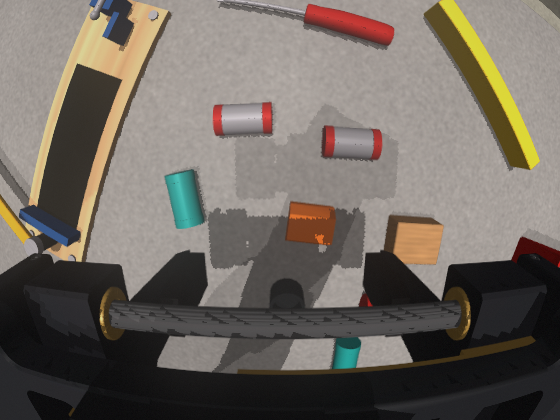

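View pics/ow3.png

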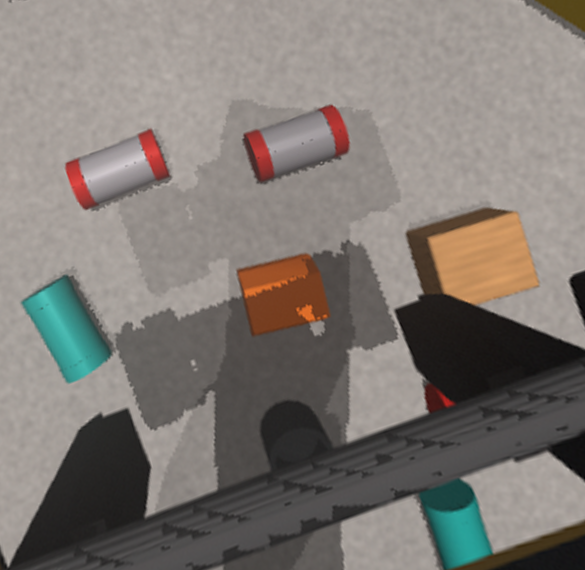

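```bash

python3 - <<'E'
from h import *
go(.6273,-.1491,.09,22.2)
E
```

```text
now [ 0.563  -0.2117  0.2173] yaw 21.01 k 5
[15.5,-7.3,26,0.1,-0.4,-0.2,15.7,-7.2,25.9,0.1,-0.4,-0.2,16,-7.1,25.8,0.1,-0.4,-0.2,16.2,-7,25.7,0.1,-0.4,-0.2,16.4,-6.8,25.6,0.1,-0.4,-0.2]
```

```bash

python3 -m creep '[15.5,-7,26,0.1,-0.4,-0.2,15.5,-7,26,0.1,-0.4,-0.2,16,-7,26,0.1,-0.4,-0.2,16,-7,20,0.1,-0.4,-0.2,10,-4,0,0.1,-0.4,-0.2]' 74 >/dev/null
python3 -m creep '[0,0,0,0,0,0]'
python3 - <<'E'
from h import *
go(.6273,-.1491,.07,22.2,n=2)
E
```

```text
clock: 8.53
tool_pos: [0.6251, -0.1437, 0.1195]
eef_rot: [0.981, 0.195, 0.003, -0.002]
contact_force: [0.2, 0.9, -0.2]
opening: 0.837
now [ 0.6251 -0.1437  0.1195] yaw 22.53 k 2
[-0.2,3,24.7,-0.1,-0.2,0.2,-0.1,3,24.7,-0.1,-0.2,0.2]
```

```bash

python3 -m creep '[0,3,25,-0.1,-0.2,0.2,0,2,25,0,-0.2,0.1,0,0,5,0,0,0,0,0,0,0,0,0]'
python3 - <<'E'
from h import *
snap('wrist','wr4')
go(.6273,-.1491,.03,22.2,n=2)
E
```

```text
clock: 8.87
tool_pos: [0.6299, -0.1442, 0.0687]
eef_rot: [0.981, 0.196, 0.003, -0.001]
contact_force: [0.8, -0.0, 0.1]
opening: 0.839
now [ 0.6299 -0.1444  0.0692] yaw 22.58 k 2
[-2.2,1.7,19.6,0,-0.2,0.2,-2.2,1.7,19.6,0,-0.2,0.2]
```

View pics/wr4.png

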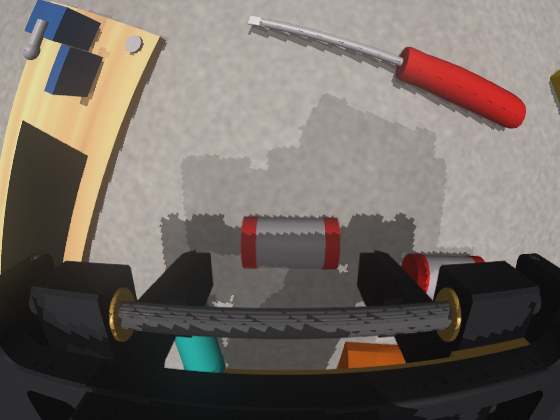

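```bash

python3 - <<'E'
from h import *
s=snap('wrist'); print(at(s,(290.5,244),.019,True))
st()
E
```

```text
[ 0.62678014 -0.15011088  0.019     ]
8.97 [ 0.6305 -0.1446  0.0698] 22.57 F [-0.5  0.6  0.2] op 73.9
```

```bash

python3 -m creep '[-3,2,20,0,-0.2,0.2,-2,2,20,0,-0.2,0.2,0,0,12,0,0,0,0,0,0,0,0,0]'
python3 - <<'E'
from h import *
go(.627,-.1498,.006,22.2,n=1)
E
```

```text
clock: 9.3
tool_pos: [0.6323, -0.1523, 0.025]
eef_rot: [0.982, 0.191, 0.006, 0.003]
contact_force: [-0.1, -0.1, 0.2]
opening: 0.84
now [ 0.6323 -0.1523  0.025 ] yaw 22.05 k 1
[-4.2,-4.4,18.9,0.4,-0.6,-0.2]
```

```bash

python3 -m creep '[-5,-3,16,0.4,-0.6,-0.1,0,0,0,0,0,0]'
python3 - <<'E'
from h import *
go(.627,-.1498,.006,22.2,n=1)
E
```

```text
clock: 9.47
tool_pos: [0.6275, -0.1518, 0.0101]
eef_rot: [0.981, 0.192, 0.001, 0.001]
contact_force: [-1.0, 0.1, -0.5]
opening: 0.839
now [ 0.6275 -0.1518  0.0101] yaw 22.13 k 1
[0.3,-2,4.1,0.1,-0.1,-0.1]
```

```bash

python3 -m creep '[0,-2,4,0,0,0,0,0,0,0,0,0,0,0,0,0,0,0,0,0,0,0,0,0]' 40 30
python3 -m creep '[0,0,0,0,0,0,0,0,0,0,0,0]'
python3 -c "
from h import *
st()"
```

```text
clock: 9.8
tool_pos: [0.6278, -0.1497, 0.0072]
eef_rot: [0.981, 0.192, 0.002, 0.001]
contact_force: [0.2, 0.7, -2.3]
opening: 0.678
clock: 9.97
tool_pos: [0.6279, -0.1496, 0.0075]
eef_rot: [0.981, 0.192, 0.003, 0.001]
contact_force: [-0.4, -0.5, -1.8]
opening: 0.679
9.97 [ 0.6279 -0.1496  0.0075] 22.15 F [-0.4 -0.5 -1.8] op 59.8
```

```bash

python3 -m creep '[0,0,-25,0,0,0,0,0,-35,0,0,0,0,0,-35,0,0,0,0,0,0,0,0,0]'
python3 - <<'E'
from h import *
st()
x=w(.018,0);print(x); go(*x,.12,-4.2)
E
```

```text
clock: 10.3
tool_pos: [0.625, -0.1486, 0.1029]
eef_rot: [0.981, 0.193, -0.001, -0.001]
contact_force: [0.6, -0.3, -1.3]
opening: 0.676
10.3 [ 0.625  -0.1486  0.1029] 22.2 F [ 0.6 -0.3 -1.3] op 59.6
[0.45005166 0.05668171]
now [ 0.625  -0.1486  0.1029] yaw 22.2 k 8
[-10.6,-32,-2.1,0,0,3.3,-12.4,-31.4,-2.1,0,0,3.3,-14.2,-30.6,-2.1,0,0,3.3,-15.9,-29.7,-2.1,0,0,3.3,-17.6,-28.8,-2.1,0,0,3.3]
[-19.2,-27.7,-2.1,0,0,3.3,-20.8,-26.6,-2.1,0,0,3.3,-22.3,-25.3,-2.1,0,0,3.3]
```

```bash

python3 -m creep '[-10,-32,-2,0,0,3.3,-12,-31,-2,0,0,3.3,-14,-30,-2,0,0,3.3,-16,-30,-2,0,0,3.3,-17.5,-29,-2,0,0,3.3]'
python3 -m creep '[-19,-27,-2,0,0,3.3,-20,-24,-2,0,0,3.3,-10,-10,0,0,0,2,0,0,0,0,0,0,0,0,0,0,0,0]'
python3 - <<'E'
from h import *
x=w(.018,0);print(x); go(*x,.08,-4.2)
snap('wrist','wr5')
E
```

```text
clock: 10.72
tool_pos: [0.5209, -0.0256, 0.114]
eef_rot: [0.999, 0.035, 0.006, 0.003]
contact_force: [0.9, 1.2, -2.2]
opening: 0.679
clock: 11.13
tool_pos: [0.4615, 0.0439, 0.1171]
eef_rot: [0.999, -0.038, 0.004, 0.001]
contact_force: [-0.4, -1.2, -1.0]
opening: 0.677
[0.45005166 0.05668171]
now [0.4615 0.0439 0.1171] yaw -4.38 k 2
[-6.3,-5.9,18.5,0,-0.2,-0.1,-6.2,-5.9,18.5,0,-0.2,-0.1]
```

View pics/wr5.png

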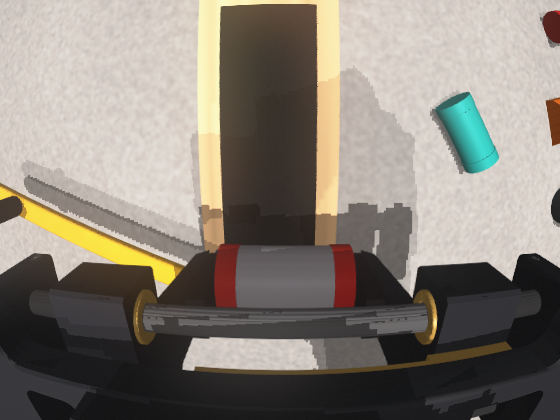

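```bash

python3 -m creep '[-6,-6,18,0,-0.2,0,-6,-6,18,0,-0.2,0,0,0,0,0,0,0,0,0,0,0,0,0]'
python3 - <<'E'
from h import *
x=w(.018,0); go(*x,.04,-4.2)
E
```

```text
clock: 11.52
tool_pos: [0.4575, 0.0523, 0.0803]
eef_rot: [0.999, -0.041, 0.005, 0.001]
contact_force: [-0.0, 0.4, -2.2]
opening: 0.676
now [0.4575 0.0523 0.0803] yaw -4.73 k 2
[-4.1,-1.9,20.1,0,-0.3,-0.3,-4,-1.9,20.1,0,-0.3,-0.3]
```

```bash

python3 -m creep '[-3,-2,18,0,-0.3,-0.3,-2,-2,18,0,-0.3,-0.2,0,0,0,0,0,0,0,0,0,0,0,0]'
python3 - <<'E'
from h import *
x=w(.020,0);print(r(get_state()['tool_pos'])); go(*x,.0205,-4.2)
snap('wrist','wr6')
E
```

```text
clock: 11.85
tool_pos: [0.4594, 0.052, 0.0456]
eef_rot: [0.999, -0.04, 0.004, 0.001]
contact_force: [-0.2, 0.5, -2.2]
opening: 0.675
[ 0.02766472 -0.00395926]
now [0.4594 0.052  0.0456] yaw -4.61 k 1
[-7.9,-3.9,25,0.1,-0.4,-0.4]
```

View pics/wr6.png

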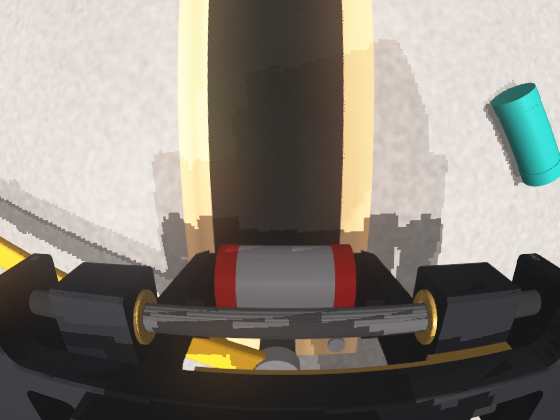

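```bash

python3 -m creep '[-7,-4,18,0,-0.4,-0.3,0,0,0,0,0,0,0,0,0,0,0,0]'
python3 - <<'E'
from h import *
x=w(.020,0);print(r(get_state()['tool_pos'])); go(*x,.0205,-4.2)
E
```

```text
clock: 12.15
tool_pos: [0.4565, 0.0548, 0.031]
eef_rot: [0.999, -0.039, 0.003, 0.001]
contact_force: [-0.3, 0.1, -1.5]
opening: 0.677
[ 0.02460598 -0.0013904 ]
now [0.4565 0.0548 0.031 ] yaw -4.5 k 1
[-4.7,-1.4,10.5,0.1,-0.3,-0.3]
```

```bash

python3 -m creep '[-5,-1.5,10,0,-0.3,-0.2,0,0,0,0,0,0,-2,0,0,0,0,0]'
python3 - <<'E'
from h import *
x=w(.0175,0);print(r(get_state()['tool_pos'])); go(*x,.0195,-4.2)
E
```

```text
clock: 12.4
tool_pos: [0.4558, 0.0562, 0.0266]
eef_rot: [0.999, -0.038, 0.001, 0.001]
contact_force: [0.2, -0.0, -1.7]
opening: 0.677
[ 2.37695234e-02 -9.19722028e-05]
now [0.4558 0.0562 0.0266] yaw -4.4 k 1
[-6.3,-0.1,7.1,0.1,-0.1,-0.2]
```

```bash

python3 -m creep '[-6,0,7,0,0,0,-3,0,3,0,0,0,-2,0,2,0,0,0]'
python3 - <<'E'
from h import *
x=w(.0175,0);print(r(get_state()['tool_pos'])); go(*x,.0195,-4.2)
E
```

```text
clock: 12.65
tool_pos: [0.4526, 0.0565, 0.0231]
eef_rot: [0.999, -0.04, -0.001, 0.002]
contact_force: [-0.3, -0.2, -2.9]
opening: 0.677
[2.05564184e-02 3.69109759e-05]
now [0.4526 0.0565 0.0231] yaw -4.55 k 1
[-3.1,0,3.6,0.2,0.1,-0.3]
```

```bash

python3 -m creep '[-3,0,4,0,0,-0.3,-3,0,3,0,0,0,-2,0,2,0,0,0,-1,0,1,0,0,0]'
python3 - <<'E'
from h import *
x=w(.0175,0);print(r(get_state()['tool_pos'])); go(*x,.0195,-4.2)
E
```

```text
clock: 12.98
tool_pos: [0.4503, 0.0567, 0.0201]
eef_rot: [0.999, -0.036, -0.003, 0.003]
contact_force: [-0.1, -0.7, -1.9]
opening: 0.678
[ 1.82977283e-02 -6.91589341e-06]
now [0.4503 0.0567 0.0201] yaw -4.17 k 1
[-0.8,0,0.6,0.3,0.3,0.0]
```

```bash

python3 -m creep '[-1,0,1,0.2,0.2,0,-1,0,1,0,0,0,-1,0,1,0,0,0,-1,0,0,0,0,0]'
python3 - <<'E'
from h import *
print(r(get_state()['tool_pos'])); st()
E
```

```text
clock: 13.32
tool_pos: [0.4501, 0.0571, 0.0202]
eef_rot: [0.999, -0.041, -0.003, 0.002]
contact_force: [-0.6, 0.3, -2.9]
opening: 0.679
[0.01799859 0.00039775]
13.32 [0.4501 0.0571 0.0202] -4.67 F [-0.6  0.3 -2.9] op 59.8
```

```bash

python3 -m creep '[-3,0,2,0,0.1,0.4,-3,0,2,0,0.1,0,-3,0,2,0,0.1,0]'
python3 - <<'E'
from h import *
print(r(get_state()['tool_pos'])); st()
E
```

```text
clock: 13.57
tool_pos: [0.449, 0.0577, 0.0193]
eef_rot: [0.999, -0.046, -0.004, 0.003]
contact_force: [2.5, -2.1, -0.6]
opening: 0.678
[0.01689292 0.00096826]
13.57 [0.449  0.0577 0.0193] -5.24 F [ 2.5 -2.1 -0.6] op 59.7
```

```bash

python3 -m creep '[0,0.5,0,0,0,-0.5,0,0,0,0,0,0]'
python3 -m creep '[0,0,0,0,0,0,0,0,0,0,0,0,0,0,0,0,0,0]' 68
python3 - <<'E'
from h import *
print(r(get_state()['tool_pos'])); st()
E
```

```text
clock: 13.73
tool_pos: [0.4488, 0.0574, 0.0192]
eef_rot: [0.999, -0.041, -0.005, 0.003]
contact_force: [0.8, -0.8, -1.7]
opening: 0.679
clock: 13.98
tool_pos: [0.4474, 0.0578, 0.0192]
eef_rot: [0.999, -0.041, -0.006, 0.003]
contact_force: [-0.4, 0.5, -0.4]
opening: 0.771
[0.01528931 0.00093765]
13.98 [0.4474 0.0578 0.0192] -4.66 F [-0.4  0.5 -0.4] op 67.9
```

Rise straight and look.

```bash

python3 -m creep '[0,0,-20,0,0,0,0,0,-35,0,0,0,0,0,-35,0,0,0,-30,0,-35,0,0,0,-20,0,-20,0,0,0]' 
python3 -m creep '[0,0,0,0,0,0]' 
python3 - <<'E'
from h import *
st()
s=snap('wrist','wr7'); ortho(s,.029,.40,.72,-.02,.14,1800,'ow7',True)
go(.644,-.2685,.12,20)
E
```

```text
clock: 14.4
tool_pos: [0.402, 0.0633, 0.1617]
eef_rot: [0.999, -0.04, -0.009, 0.004]
contact_force: [0.7, -1.2, 0.5]
opening: 0.774
clock: 14.48
tool_pos: [0.3996, 0.0633, 0.1645]
eef_rot: [0.999, -0.039, -0.008, 0.004]
contact_force: [-0.3, -0.2, 0.8]
opening: 0.765
14.48 [0.3996 0.0633 0.1645] -4.47 F [-0.3 -0.2  0.8] op 67.4
now [0.4011 0.0632 0.1634] yaw -4.51 k 11
[24.4,28.3,3.8,0,0.1,-2.2,23.3,29.2,3.8,0,0.1,-2.2,22.2,30.1,3.9,0,0.1,-2.2,21,30.9,3.9,0,0.1,-2.2,19.7,31.7,3.9,0,0.1,-2.2]
[18.5,32.5,3.9,0,0.1,-2.2,17.2,33.2,3.9,0,0.1,-2.2,15.9,33.8,3.9,0,0.1,-2.2,14.6,34.4,3.9,0,0.1,-2.2,13.2,35,3.9,0,0.1,-2.2]
[11.8,35.5,3.9,0,0.1,-2.2]
```

View pics/wr7.png

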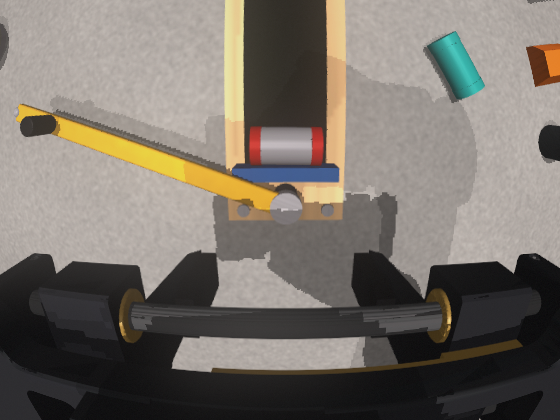

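```bash

python3 -m creep '[24,28,4,0,0,-2.2,23,29,4,0,0,-2.2,22,30,4,0,0,-2.2,21,31,4,0,0,-2.2,20,32,4,0,0,-2.2]' 76 >/dev/null
python3 -m creep '[18,32,4,0,0,-2.2,17,33,4,0,0,-2.2,16,34,4,0,0,-2.2,14.5,34,4,0,0,-2.2,10,25,4,0,0,-2.2]' >/dev/null
python3 -m creep '[5,8,0,0,0,0,0,0,0,0,0,0]'
python3 - <<'E'
from h import *
go(.644,-.2685,.07,20)
E
```

```text
clock: 15.53
tool_pos: [0.6365, -0.25, 0.0979]
eef_rot: [0.986, 0.163, -0.015, 0.001]
contact_force: [-0.0, 0.5, 0.7]
opening: 0.862
now [ 0.6365 -0.25    0.0979] yaw 18.82 k 1
[1.9,20,27.8,-0.2,1.7,-1.2]
```

```bash

python3 -m creep '[1.5,19,12,-0.1,1.5,-1,0,3,10,0,0,0,0,0,3,0,0,0,0,0,0,0,0,0]'
python3 - <<'E'
from h import *
s=snap('wrist','wr8')
print([(np.round(d['xy']).tolist(),round(d['score'],2)) for d in find_in('nipple0','wrist')][:8])
go(.644,-.2685,.07,20)
E
```

```text
clock: 15.87
tool_pos: [0.6424, -0.2689, 0.065]
eef_rot: [0.985, 0.172, -0.005, -0.002]
contact_force: [0.1, -0.3, 0.4]
opening: 0.857
[([286.0, 234.0], 0.75), ([226.0, 352.0], 0.26)]
now [ 0.6432 -0.2677  0.0663] yaw 19.92 k 1
[0.5,1,-3.8,-0.3,0.5,-0.1]
```

View pics/wr8.png

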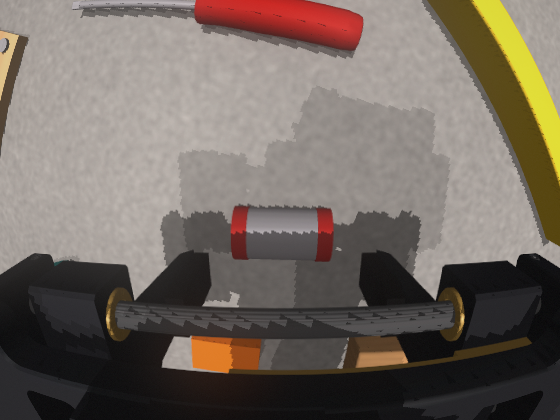

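```bash

python3 - <<'E'
from h import *
s=snap('wrist');print(at(s,(282,234),.019,True))
a=at(s,(240,232),.019,True);b=at(s,(325,236),.019,True);print(np.degrees(np.arctan2(*(b-a)[[0,1]])))
p=at(s,(282,234),.019,True); go(p[0],p[1],.03,18.7)
E
```

```text
[ 0.6446362 -0.2653277  0.019    ]
162.8019765679189
now [ 0.6439 -0.2678  0.0671] yaw 19.93 k 1
[1.8,-1.8,37.1,-0.3,0.4,1.2]
```

```bash

python3 -m creep '[2,-2,20,-0.2,0.2,2,0,-2,20,0,0.2,0.5,0,0,10,0,0,0,0,0,0,0,0,0]'
python3 - <<'E'
from h import *
go(.6446,-.2655,.006,17.8,n=1)
E
```

```text
clock: 16.35
tool_pos: [0.6481, -0.2594, 0.0209]
eef_rot: [0.988, 0.153, 0.004, 0.0]
contact_force: [-0.2, -0.1, 0.3]
opening: 0.864
now [ 0.6481 -0.2594  0.0209] yaw 17.56 k 1
[-5.3,4.7,14.9,0.1,-0.4,-0.2]
```

```bash

python3 -m creep '[-5,5,10,0.1,-0.4,0,-2,2,4,0,0,0,0,0,0,0,0,0]'
python3 - <<'E'
from h import *
go(.6446,-.2655,.006,17.8,n=1)
E
```

```text
clock: 16.6
tool_pos: [0.6449, -0.2679, 0.0082]
eef_rot: [0.988, 0.154, 0.001, 0.0]
contact_force: [0.4, -0.4, -0.5]
opening: 0.862
now [ 0.6449 -0.2679  0.0082] yaw 17.69 k 1
[0.4,-2.4,2.2,0.1,-0.2,-0.1]
```

```bash

python3 -m creep '[0,-2,1,0,0,0,0,0,0,0,0,0,0,0,0,0,0,0,0,0,0,0,0,0,0,0,0,0,0,0]' 40 30
python3 -m creep '[0,0,-25,0,0,0,0,0,-35,0,0,0,0,0,-35,0,0,0,0,0,-20,0,0,0,0,0,0,0,0,0]'
python3 - <<'E'
from h import *
x=w(.054,0);print(x); go(*x,.13,-4.2)
E
```

```text
clock: 17.02
tool_pos: [0.6448, -0.267, 0.0086]
eef_rot: [0.988, 0.153, 0.002, 0.001]
contact_force: [-0.6, -0.7, -1.8]
opening: 0.68
clock: 17.43
tool_pos: [0.6421, -0.2661, 0.1249]
eef_rot: [0.988, 0.154, -0.001, -0.001]
contact_force: [1.0, 0.1, -0.9]
opening: 0.679
[0.48595498 0.05404514]
now [ 0.6421 -0.2661  0.1249] yaw 17.68 k 10
[-5.2,-35.2,-0.4,0,0,2.2,-6.5,-35,-0.4,0,0,2.2,-7.8,-34.7,-0.4,0,0,2.2,-9.1,-34.4,-0.5,0,0,2.2,-10.5,-34,-0.5,0,0,2.2]
[-11.7,-33.6,-0.5,0,0,2.2,-13,-33.2,-0.5,0,0,2.2,-14.3,-32.6,-0.5,0,0,2.2,-15.5,-32.1,-0.5,0,0,2.2,-16.7,-31.4,-0.5,0,0,2.2]
```

```bash

python3 -m creep '[-5,-35,0,0,0,2.2,-6.5,-35,0,0,0,2.2,-8,-35,0,0,0,2.2,-9,-34,0,0,0,2.2,-10.5,-34,0,0,0,2.2]'>/dev/null
python3 -m creep '[-12,-34,0,0,0,2.2,-13,-33,0,0,0,2.2,-14,-32,0,0,0,2.2,-14,-25,0,0,0,2.2,-5,-12,0,0,0,1]'
python3 -m creep '[0,0,0,0,0,0]'
python3 - <<'E'
from h import *
x=w(.058,0); go(*x,.06,-4.2)
E
```

```text
clock: 18.27
tool_pos: [0.494, 0.0317, 0.1158]
eef_rot: [0.999, -0.044, -0.003, 0.0]
contact_force: [-0.4, -0.1, -1.3]
opening: 0.68
clock: 18.35
tool_pos: [0.4923, 0.0358, 0.1153]
eef_rot: [0.999, -0.041, -0.004, -0.001]
contact_force: [0.3, -0.7, -1.5]
opening: 0.677
now [0.4923 0.0358 0.1153] yaw -4.7 k 2
[-1.7,-8.8,27.7,0,0.2,-0.2,-1.8,-8.8,27.7,0,0.2,-0.2]
```

```bash

python3 -m creep '[-2,-9,20,0,0.2,-0.2,-2,-8,20,0,0.2,-0.2,0,-3,10,0,0,0,0,0,0,0,0,0]'
python3 - <<'E'
from h import *
x=w(.057,0); go(*x,.03,-4.2); print(r(get_state()['tool_pos']));
E
```

```text
clock: 18.68
tool_pos: [0.4907, 0.0547, 0.062]
eef_rot: [0.999, -0.036, 0.0, -0.0]
contact_force: [0.8, 0.0, -1.1]
opening: 0.678
now [0.4907 0.0547 0.062 ] yaw -4.16 k 1
[-1.7,1,32,0,0,0.0]
[0.0586781  0.00095897]
```

```bash

python3 -m creep '[-1,1,15,0,0,0,-1,0,10,0,0,0,0,0,5,0,0,0,0,0,0,0,0,0]'
python3 - <<'E'
from h import *
x=w(.054,0); go(*x,.0206,-4.2); print(r(get_state()['tool_pos']));
E
```

```text
clock: 19.02
tool_pos: [0.4903, 0.049, 0.0299]
eef_rot: [0.999, -0.038, 0.0, 0.001]
contact_force: [-0.1, -0.4, -1.8]
opening: 0.678
now [0.4903 0.049  0.0299] yaw -4.35 k 1
[-4.7,-4.7,9.3,0.1,0,-0.2]
[ 0.05868499 -0.00471378]
```

```bash

python3 -m creep '[-3,-5,5,0,0,-0.2,-2,-3,3,0,0,0,-2,0,2,0,0,0,-1,0,1,0,0,0]'
python3 - <<'E'
from h import *
x=w(.053,0); go(*x,.0206,-4.2); print(r(get_state()['tool_pos']));
E
```

```text
clock: 19.35
tool_pos: [0.4855, 0.0564, 0.02]
eef_rot: [0.999, -0.038, 0.003, 0.001]
contact_force: [0.8, -2.5, 18.3]
opening: 0.679
now [0.4855 0.0564 0.02  ] yaw -4.36 k 1
[-0.4,2.3,-0.6,0.1,-0.3,-0.2]
[0.05339713 0.00227156]
```

```bash

python3 -m creep '[0,2,-1.5,0,-0.2,0,-2,1,0,0,0,0,-3,0,0,0,0,0]'
python3 - <<'E'
from h import *
x=w(.051,0); go(*x,.0206,-4.2); print(r(get_state()['tool_pos']));st()
E
```

```text
clock: 19.6
tool_pos: [0.483, 0.0541, 0.0229]
eef_rot: [0.999, -0.038, 0.004, 0.0]
contact_force: [6.8, -1.6, -2.7]
opening: 0.677
now [0.483  0.0541 0.0229] yaw -4.34 k 1
[0,-0.2,2.3,0,-0.5,-0.1]
[ 0.05102491 -0.00020433]
19.6 [0.483  0.0541 0.0229] -4.34 F [ 6.8 -1.6 -2.7] op 59.7
```

```bash

python3 -m creep '[0.5,0,2,0,-0.3,0,0,0,1.5,0,-0.2,0,0,0,0,0,0,0]'
python3 -c "
from h import *
print(r(get_state()['tool_pos']));st()"
```

```text
clock: 19.85
tool_pos: [0.4838, 0.054, 0.0202]
eef_rot: [0.999, -0.038, 0.001, -0.0]
contact_force: [1.0, -0.7, 1.5]
opening: 0.679
[ 0.05183604 -0.00024554]
19.85 [0.4838 0.054  0.0202] -4.34 F [ 1.  -0.7  1.5] op 59.8
```

```bash

python3 -m creep '[-1.5,0,0,0,0,0,-1.5,0,0,0,0,0]'
python3 -m creep '[0,0,0,0,0,0,0,0,0,0,0,0,0,0,0,0,0,0]' 68
python3 -c "
from h import *
print(r(get_state()['tool_pos']));st()"
python3 -m creep '[0,0,-20,0,0,0,0,0,-35,0,0,0,0,0,-35,0,0,0,-15,0,-35,0,0,0,-40,0,-20,0,0,0]' 
python3 -m creep '[-35,0,0,0,0,0,0,0,0,0,0,0]' 
python3 - <<'E'
from h import *
st()
s=snap('wrist','wr9'); ortho(s,.029,.40,.72,-.02,.14,1800,'ow9',True)
go(.468,-.36,.22,5)
E
```

```text
clock: 20.02
tool_pos: [0.4831, 0.0541, 0.0203]
eef_rot: [0.999, -0.038, 0.002, -0.001]
contact_force: [5.7, -1.8, -0.8]
opening: 0.679
clock: 20.27
tool_pos: [0.4812, 0.0542, 0.0198]
eef_rot: [0.999, -0.038, 0.001, -0.0]
contact_force: [-0.0, 0.3, -1.0]
opening: 0.771
[ 0.04920512 -0.00015652]
20.27 [0.4812 0.0542 0.0198] -4.36 F [-0.   0.3 -1. ] op 67.9
clock: 20.68
tool_pos: [0.4279, 0.0596, 0.164]
eef_rot: [0.999, -0.037, -0.004, 0.0]
contact_force: [0.6, 1.3, 0.8]
opening: 0.77
clock: 20.85
tool_pos: [0.3854, 0.0615, 0.1677]
eef_rot: [0.999, -0.036, -0.005, 0.001]
contact_force: [-0.6, -0.4, 0.1]
opening: 0.772
20.85 [0.3854 0.0615 0.1677] -4.18 F [-0.6 -0.4  0.1] op 68.0
now [0.389  0.062  0.1677] yaw -4.22 k 12
[9.1,34.6,-4.4,0,0,-0.8,8.7,34.7,-4.4,0,0,-0.8,8.2,34.8,-4.4,0,0,-0.8,7.7,34.9,-4.4,0,0,-0.8,7.3,35,-4.4,0,0,-0.8]
[6.8,35.1,-4.4,0,0,-0.8,6.3,35.2,-4.4,0,0,-0.8,5.9,35.3,-4.4,0,0,-0.8,5.4,35.4,-4.4,0,0,-0.8,4.9,35.4,-4.4,0,0,-0.8]
[4.4,35.5,-4.4,0,0,-0.8,4,35.6,-4.4,0,0,-0.8]
```

View pics/wr9.png

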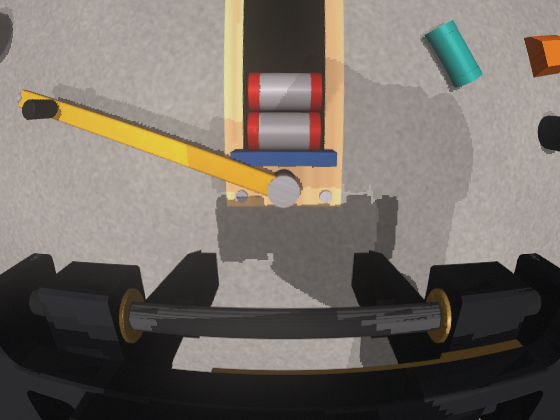

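```bash

python3 -m creep '[8,36,-3,0,0,-0.8,7.5,36,-3,0,0,-0.8,7,37,-3,0,0,-0.8,6.5,37,-3,0,0,-0.8,6,37,-3,0,0,-0.8]' 76 >/dev/null
python3 -m creep '[5,37,-3,0,0,-0.8,5,37,-3,0,0,-0.8,4,37,-3,0,0,-0.8,3,37,0,0,0,-0.8,0,37,0,0,0,-0.8]' >/dev/null
python3 -m creep '[0,25,0,0,0,-0.8,0,5,0,0,0,0,0,0,0,0,0,0]'
python3 - <<'E'
from h import *
st()
s=snap('wrist','wr10'); ortho(s,.017,.36,.72,-.46,-.22,1800,'ow10',True)
print([(np.round(d['xy']).tolist(),round(d['score'],2)) for d in find_in('nipple0','wrist')][:8])
E
```

```text
clock: 21.98
tool_pos: [0.4543, -0.3551, 0.1829]
eef_rot: [0.999, 0.049, -0.002, -0.006]
contact_force: [-0.6, 0.2, -0.3]
opening: 0.862
21.98 [ 0.4543 -0.3551  0.1829] 5.59 F [-0.6  0.2 -0.3] op 75.9
[([327.0, 184.0], 0.81), ([75.0, 116.0], 0.73), ([302.0, 262.0], 0.67), ([2.0, 178.0], 0.6), ([0.0, 152.0], 0.59)]
```

View pics/wr10.png

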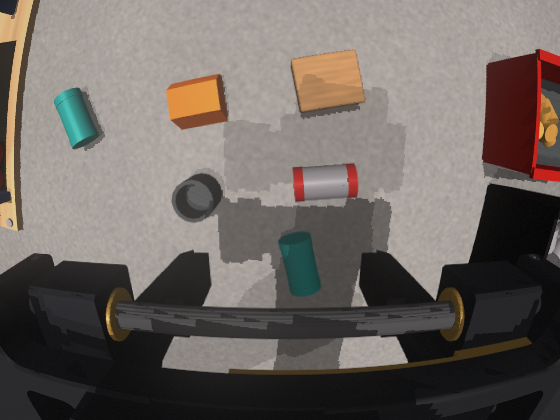

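View pics/ow10.png

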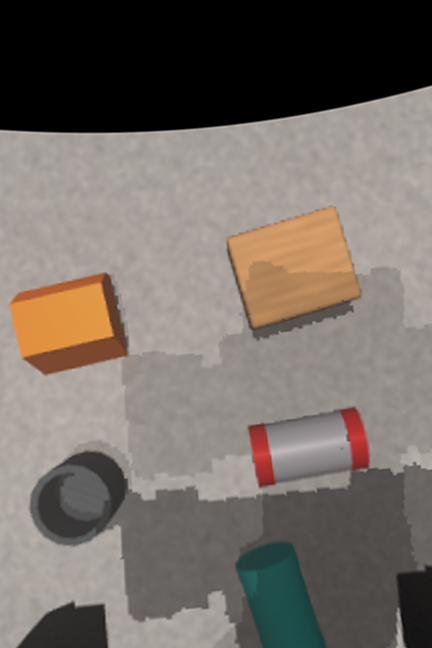

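```bash

python3 - <<'E'
from h import *
go(.4714,-.3917,.08,11)
E
```

```text
now [ 0.4543 -0.3526  0.1832] yaw 5.81 k 3
[4.5,14,34.2,-0.3,0.1,-1.7,4,14,34.3,-0.3,0.1,-1.7,3.6,13.9,34.3,-0.3,0.1,-1.7]
```

```bash

python3 -m creep '[4.5,14,34,-0.3,0,-1.7,4,14,34,-0.3,0,-1.7,3.5,14,25,-0.3,0,-1.7,0,4,5,0,0,0,0,0,0,0,0,0]'
python3 - <<'E'
from h import *
s=snap('wrist','wr11')
go(.4714,-.3917,.06,11)
E
```

```text
clock: 22.5
tool_pos: [0.4783, -0.3845, 0.0847]
eef_rot: [0.994, 0.105, 0.001, -0.001]
contact_force: [0.1, 0.2, -0.1]
opening: 0.863
now [ 0.4784 -0.3837  0.0853] yaw 12.14 k 1
[-8.6,6.3,25.2,-0.1,-0.1,1.1]
```

View pics/wr11.png

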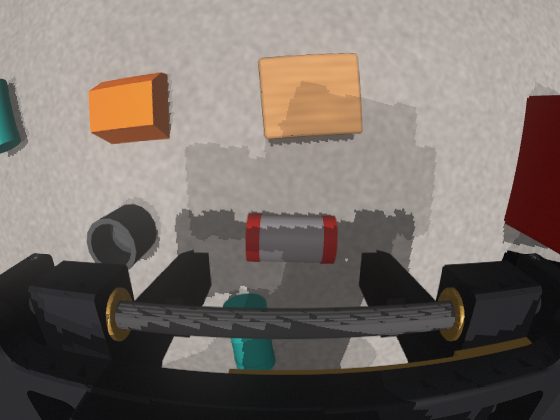

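```bash

python3 - <<'E'
from h import *
s=snap('wrist');p=at(s,(291.5,238.5),.019,True)
a=at(s,(253,236.5),.019,True);b=at(s,(330,240),.019,True);print(p,np.degrees(np.arctan2(b[0]-a[0],a[1]-b[1])))
go(p[0],p[1],.03,10.5)
E
```

```text
[ 0.47222745 -0.39004278  0.019     ] 9.33725044335382
now [ 0.4788 -0.3842  0.0864] yaw 12.13 k 2
[-3.9,2.2,28.2,0,-0.1,0.8,-3.9,2.2,28.2,0,-0.1,0.8]
```

```bash

python3 -m creep '[-4,2.5,25,0,0,1,-4,2.5,25,0,0,1,-2,1,12,0,0,0,-1,0,0,0,0,0]'
python3 - <<'E'
from h import *
go(.472,-.3905,.007,10.2,n=1)
E
```

```text
clock: 22.93
tool_pos: [0.4753, -0.3894, 0.0315]
eef_rot: [0.996, 0.089, 0.007, 0.002]
contact_force: [-0.9, 0.3, 0.0]
opening: 0.862
now [ 0.4753 -0.3894  0.0315] yaw 10.27 k 1
[-3.8,0.3,24.5,0.3,-0.8,0.1]
```

```bash

python3 -m creep '[-3,0,16,0.3,-0.7,0,-1,0,8,0,0,0,0,0,0,0,0,0]'
python3 - <<'E'
from h import *
go(.472,-.3905,.007,10.2,n=1)
E
```

```text
clock: 23.18
tool_pos: [0.4741, -0.3895, 0.0118]
eef_rot: [0.996, 0.09, 0.004, 0.001]
contact_force: [-0.4, 0.2, -0.0]
opening: 0.859
now [ 0.4741 -0.3895  0.0118] yaw 10.37 k 1
[-2.3,0.6,4.8,0.2,-0.4,0.2]
```

```bash

python3 -m creep '[-3,0.5,5,0.2,-0.4,0,-1,0,2,0,0,0,0,0,0,0,0,0]'
python3 -m creep '[0,0,0,0,0,0,0,0,0,0,0,0,0,0,0,0,0,0,0,0,0,0,0,0,0,0,0,0,0,0]' 40 30
python3 -m creep '[0,0,-25,0,0,0,0,0,-35,0,0,0,0,0,-35,0,0,0,0,0,-25,0,0,0,0,0,0,0,0,0]'
python3 - <<'E'
from h import *
x=w(.092,0);print(x); go(*x,.13,-4.2)
E
```

```text
clock: 23.43
tool_pos: [0.472, -0.3909, 0.0076]
eef_rot: [0.996, 0.091, 0.002, 0.001]
contact_force: [0.5, 0.4, 0.8]
opening: 0.862
clock: 23.85
tool_pos: [0.4725, -0.3912, 0.009]
eef_rot: [0.996, 0.091, 0.002, 0.001]
contact_force: [0.3, -0.8, -1.7]
opening: 0.676
clock: 24.27
tool_pos: [0.4696, -0.3893, 0.1301]
eef_rot: [0.996, 0.091, -0.001, -0.002]
contact_force: [1.2, -0.5, -1.3]
opening: 0.678
[0.52385293 0.05126209]
now [ 0.4696 -0.3893  0.1301] yaw 10.47 k 12
[11.1,-35.3,0.1,0,0,1.2,10.4,-35.5,0.1,0,0,1.2,9.6,-35.7,0.1,0,0,1.2,8.8,-35.9,0.1,0,0,1.2,8.1,-36.1,0.1,0,0,1.2]
[7.3,-36.3,0.1,0,0,1.2,6.5,-36.4,0.1,0,0,1.2,5.7,-36.5,0.1,0,0,1.2,5,-36.7,0,0,0,1.2,4.2,-36.8,0,0,0,1.2]
[3.4,-36.8,0,0,0,1.2,2.6,-36.9,0,0,0,1.2]
```

```bash

python3 -m creep '[11,-35,0,0,0,1.2,10.5,-35,0,0,0,1.2,9.5,-36,0,0,0,1.2,9,-36,0,0,0,1.2,8,-36,0,0,0,1.2]'>/dev/null
python3 -m creep '[7,-36,0,0,0,1.2,6.5,-36,0,0,0,1.2,6,-36,0,0,0,1.2,5,-36,0,0,0,1.2,4,-36,0,0,0,1.2]'>/dev/null
python3 -m creep '[2,-22,0,0,0,1.2,0,-8,0,0,0,1.2,0,0,0,0,0,0]'
python3 - <<'E'
from h import *
x=w(.092,0);print(x); go(*x,.07,-4.2)
s=snap('wrist','wr12')
E
```

```text
clock: 25.35
tool_pos: [0.5187, 0.0175, 0.1188]
eef_rot: [0.999, -0.046, -0.006, -0.001]
contact_force: [0.5, 0.3, -1.6]
opening: 0.674
[0.52385293 0.05126209]
now [0.5187 0.0175 0.1188] yaw -5.25 k 2
[1.3,-17,24.4,-0.1,0.3,-0.5,1.3,-17,24.4,-0.1,0.3,-0.5]
```

View pics/wr12.png

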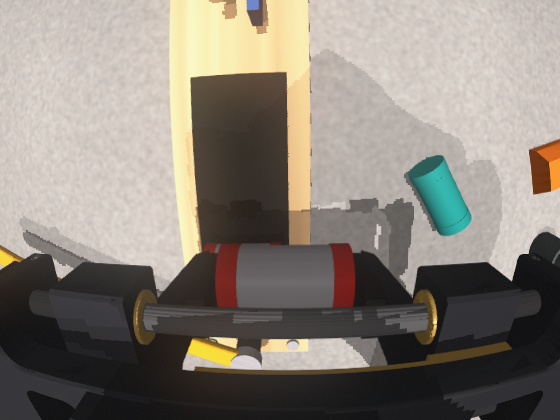

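```bash

python3 -m creep '[1,-17,20,0,0.3,-0.5,1,-17,20,0,0.3,-0.5,0,-4,10,0,0,0,0,0,0,0,0,0]'
python3 - <<'E'
from h import *
x=w(.091,0); go(*x,.03,-4.2); print(r(get_state()['tool_pos']));
E
```

```text
clock: 25.73
tool_pos: [0.5232, 0.0472, 0.0656]
eef_rot: [0.999, -0.04, -0.001, 0.002]
contact_force: [-0.2, 0.5, -1.7]
opening: 0.679
now [0.5232 0.0472 0.0656] yaw -4.59 k 1
[-0.6,-4.2,35.6,0.3,0.1,-0.4]
[ 0.09167874 -0.00409322]
```

```bash

python3 -m creep '[0,-4,15,0.2,0,-0.3,0,-3,14,0,0,0,0,-1,5,0,0,0,0,0,0,0,0,0]'
python3 - <<'E'
from h import *
x=w(.088,0); go(*x,.021,-4.2); print(r(get_state()['tool_pos']));
E
```

```text
clock: 26.07
tool_pos: [0.5235, 0.0466, 0.0307]
eef_rot: [0.999, -0.041, -0.002, 0.004]
contact_force: [-0.6, 0.4, -2.0]
opening: 0.678
now [0.5235 0.0466 0.0307] yaw -4.72 k 1
[-4,-4.7,9.7,0.4,0.2,-0.5]
[ 0.09203138 -0.00471272]
```

```bash

python3 -m creep '[-3,-5,4,0.4,0.1,-0.4,-2,-3,3,0,0,0,-1,-1,2,0,0,0]'
python3 - <<'E'
from h import *
x=w(.087,0); go(*x,.021,-4.2); print(r(get_state()['tool_pos']));st()
E
```

```text
clock: 26.32
tool_pos: [0.519, 0.0529, 0.0229]
eef_rot: [0.999, -0.04, 0.0, 0.001]
contact_force: [-0.2, -0.3, -2.0]
opening: 0.678
now [0.519  0.0529 0.0229] yaw -4.59 k 1
[0,1.3,1.9,0.1,0,-0.4]
[0.08703563 0.00125966]
26.32 [0.519  0.0529 0.0229] -4.59 F [-0.2 -0.3 -2. ] op 59.7
```

```bash

python3 -m creep '[-1.5,1,1.5,0,0,-0.4,-1.5,0.5,0.5,0,0,0,-1.5,0,0.5,0,0,0,-1.5,0,0,0,0,0]'
python3 - <<'E'
from h import *
x=w(.085,0); go(*x,.021,-4.2); print(r(get_state()['tool_pos']));st()
E
```

```text
clock: 26.65
tool_pos: [0.5169, 0.0522, 0.0218]
eef_rot: [0.999, -0.037, 0.004, -0.0]
contact_force: [4.6, -1.1, -3.1]
opening: 0.676
now [0.5169 0.0522 0.0218] yaw -4.19 k 1
[0,0.4,0.8,-0.1,-0.5,0.0]
[0.08496247 0.0003761 ]
26.65 [0.5169 0.0522 0.0218] -4.19 F [ 4.6 -1.1 -3.1] op 59.6
```

```bash

python3 -m creep '[0,0,1.5,0,-0.3,0,0,0,1,0,0,0,-1,0,0,0,0,0]'
python3 -c "
from h import *
print(r(get_state()['tool_pos']));st()"
python3 -m creep '[0,0,0,0,0,0,0,0,0,0,0,0,0,0,0,0,0,0]' 68
python3 -c "
from h import *
print(r(get_state()['tool_pos']));st()"
python3 -m creep '[0,0,-20,0,0,0,0,0,-35,0,0,0,0,0,-35,0,0,0,-15,0,-35,0,0,0,-40,0,-20,0,0,0]' 
python3 -m creep '[-40,0,0,0,0,0,-20,0,0,0,0,0,0,0,0,0,0,0]' 
python3 - <<'E'
from h import *
st()
s=snap('wrist','wr13'); ortho(s,.029,.40,.72,-.02,.14,1800,'ow13',True)
snap('top','top13')
go(.50,-.24,.22,13)
E
```

```text
clock: 26.9
tool_pos: [0.5169, 0.0523, 0.0213]
eef_rot: [0.999, -0.036, 0.003, -0.0]
contact_force: [4.7, -1.3, -2.0]
opening: 0.676
[0.08494561 0.00048987]
26.9 [0.5169 0.0523 0.0213] -4.16 F [ 4.7 -1.3 -2. ] op 59.6
clock: 27.15
tool_pos: [0.515, 0.0523, 0.0214]
eef_rot: [0.999, -0.036, 0.001, 0.0]
contact_force: [-0.1, 0.3, -0.2]
opening: 0.77
[0.08311785 0.00036091]
27.15 [0.515  0.0523 0.0214] -4.12 F [-0.1  0.3 -0.2] op 67.8
clock: 27.57
tool_pos: [0.4617, 0.0567, 0.1652]
eef_rot: [0.999, -0.036, -0.004, 0.001]
contact_force: [0.9, 1.6, 0.3]
opening: 0.771
clock: 27.82
tool_pos: [0.3938, 0.0606, 0.1697]
eef_rot: [0.999, -0.036, -0.004, 0.001]
contact_force: [0.1, -0.6, -0.1]
opening: 0.773
27.82 [0.3938 0.0606 0.1697] -4.08 F [ 0.1 -0.6 -0.1] op 68.1
now [0.3981 0.0611 0.1693] yaw -4.18 k 9
[13.7,32.5,-5.7,0,0,-1.9,12.6,33,-5.7,0,0,-1.9,11.5,33.4,-5.7,0,0,-1.9,10.4,33.7,-5.7,0,0,-1.9,9.3,34.1,-5.7,0,0,-1.9]
[8.1,34.4,-5.7,0,0,-1.9,7,34.6,-5.6,0,0,-1.9,5.8,34.8,-5.6,0,0,-1.9,4.7,35,-5.6,0,0,-1.9]
```

View pics/wr13.png

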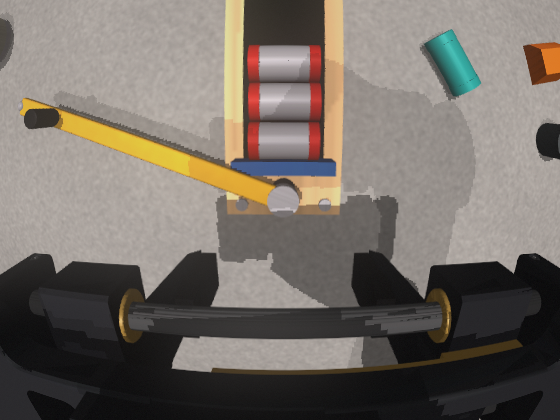

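View pics/ow13.png

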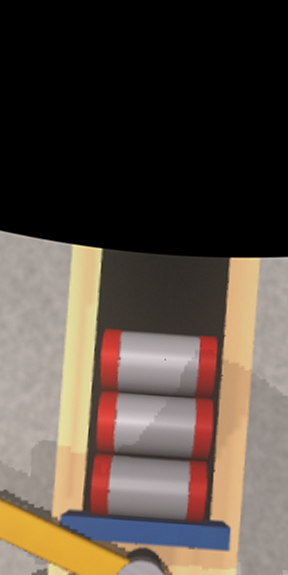

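```bash

python3 -m creep '[13.5,33,-3,0,0,-1.9,12.5,33,-3,0,0,-1.9,11.5,33,-3,0,0,-1.9,10.5,34,-3,0,0,-1.9,9,34,-3,0,0,-1.9]' 72 >/dev/null
python3 -m creep '[8,34,-3,0,0,-1.9,7,34,-3,0,0,-1.9,6,30,0,0,0,-1.9,2,15,0,0,0,-1.9,0,0,0,0,0,0]'
python3 - <<'E'
from h import *
st()
s=snap('wrist','wr14'); ortho(s,.03,.44,.66,-.36,-.16,2500,'ow14',True)
print([(np.round(d['xy']).tolist(),round(d['score'],2)) for d in find_in('chock','wrist')][:8])
E
```

```text
clock: 28.75
tool_pos: [0.5154, -0.2295, 0.185]
eef_rot: [0.993, 0.119, 0.004, -0.005]
contact_force: [-0.8, 0.2, -0.3]
opening: 0.815
28.75 [ 0.5154 -0.2295  0.185 ] 13.69 F [-0.8  0.2 -0.3] op 71.8
[([322.0, 179.0], 0.82)]
```

View pics/wr14.png

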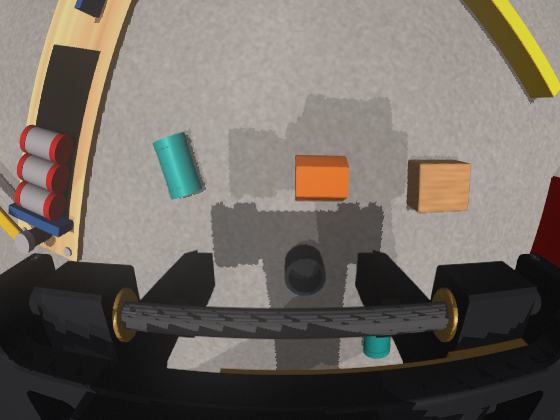

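View pics/ow14.png

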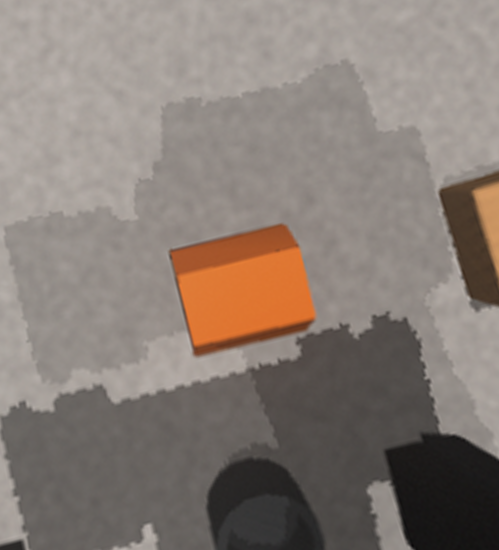

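```bash
cat >> h.py <<'E'
def chockv(x,y,yaw):
    a=np.radians(yaw);c,s=np.cos(a),np.sin(a)
    V=[]
    for X,Z in [(-.024,0),(-.013,.03),(.024,.03),(.024,0)]:
        for Y in (-.025,.025): V.append([x+c*X-s*Y,y+s*X+c*Y,Z])
    return np.array(V)
def drawchock(s,x,y,yaw,fn,wrist,z0=0,k=6,half=50):
    im=s['color'][...,::-1]
    V=chockv(x,y,yaw)+[0,0,z0]; P=np.array([proj(s,v,wrist) for v in V]); c=P.mean(0).astype(int)
    x0,y0=max(c[0]-half,0),max(c[1]-half,0)
    t=cv2.resize(np.ascontiguousarray(im[y0:y0+2*half,x0:x0+2*half]),None,fx=k,fy=k,interpolation=cv2.INTER_CUBIC)
    Q=((P-[x0,y0]+.5)*k).astype(int)
    E=[(0,1),(2,3),(4,5),(6,7),(0,2),(2,4),(4,6),(1,3),(3,5),(5,7)]
    for i,j in E: cv2.line(t,tuple(map(int,Q[i])),tuple(map(int,Q[j])),(255,255,0) if i<4 and j<4 else (0,255,0),1)
    cv2.imwrite('pics/'+fn+'.png',t)
E
python3 - <<'E'
from h import *
s=snap('wrist'); E=np.array(s['extrinsics']); print('cam',-E[:3,:3].T@E[:3,3])
drawchock(s,.5457,-.2570,13,'dc1',True)
E
```

```text
cam [ 0.58288262 -0.21007176  0.33330773]
```

View pics/dc1.png

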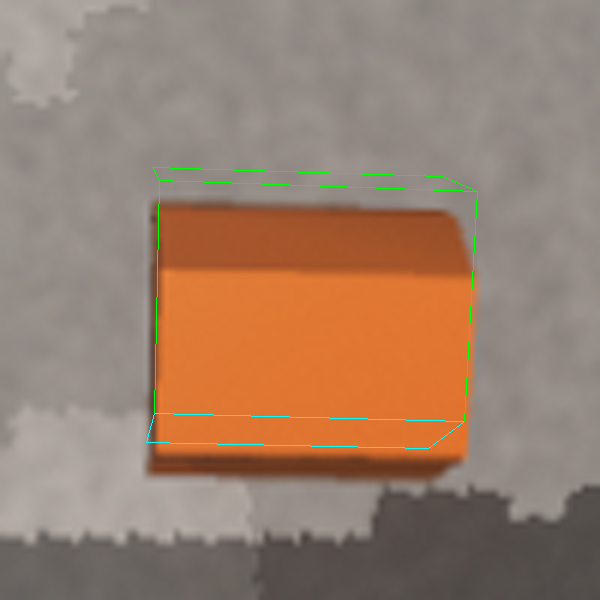

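```bash
sed -i 's/(.024,.03),(.024,0)\]/(.017,.03),(.024,0)]/' h.py
python3 - <<'E'
from h import *
s=snap('wrist')
drawchock(s,.5405,-.2575,13.5,'dc2',True)
t=snap('scene'); drawchock(t,.5405,-.2575,13.5,'dc3',False,k=8,half=35)
E
```

```text
(no output)
```

View pics/dc2.png

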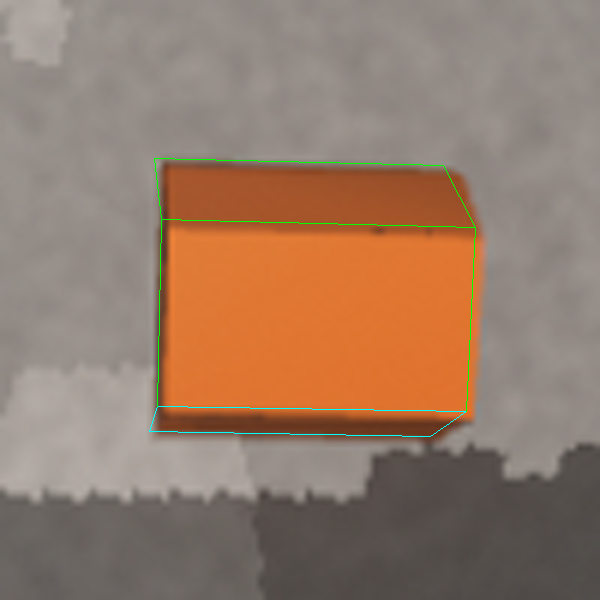

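View pics/dc3.png

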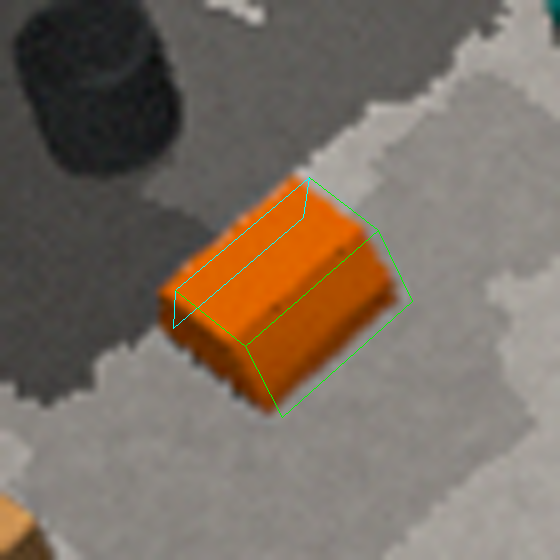

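```bash

python3 - <<'E'
from h import *
go(.540,-.2575,.07,13.5)
E
```

```text
now [ 0.5138 -0.2217  0.1862] yaw 14.3 k 4
[3.9,10.6,29,-0.2,-0.1,0.2,4,10.5,29,-0.2,-0.1,0.2,4.1,10.4,29,-0.2,-0.1,0.2,4.2,10.3,29,-0.2,-0.1,0.2]
```

```bash

python3 -m creep '[4,10.5,29,-0.2,0,0.2,4,10.5,29,-0.2,0,0.2,4,10.5,25,-0.2,0,0.2,3,8,10,0,0,0,0,0,0,0,0,0]' 68
python3 - <<'E'
from h import *
s=snap('wrist','wr15')
drawchock(s,.5395,-.2575,13.5,'dc4',True)
go(.540,-.2575,.045,13.5)
E
```

```text
clock: 29.42
tool_pos: [0.5423, -0.2463, 0.0938]
eef_rot: [0.992, 0.127, 0.006, -0.001]
contact_force: [0.3, 0.0, -0.2]
opening: 0.774
now [ 0.5422 -0.2451  0.0946] yaw 14.61 k 2
[-3,5.7,24.8,0,-0.4,0.6,-2.7,5.7,24.8,0,-0.4,0.6]
```

View pics/dc4.png

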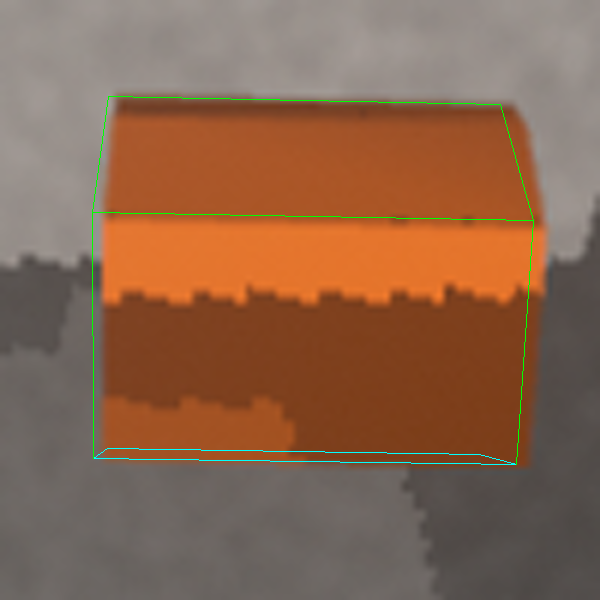

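View pics/wr15.png

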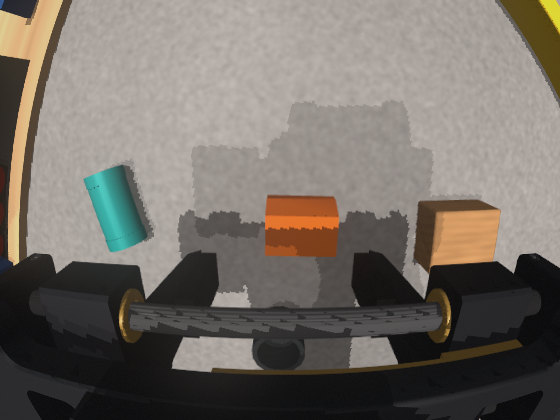

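```bash

python3 -m creep '[-3,6,25,0,-0.4,0.6,-3,6,25,0,-0.4,0.5,0,2,10,0,0,0,0,0,0,0,0,0]' 
python3 - <<'E'
from h import *
go(.540,-.2585,.007,13.5,n=1)
E
```

```text
clock: 29.8
tool_pos: [0.5446, -0.2557, 0.0398]
eef_rot: [0.993, 0.12, 0.004, -0.0]
contact_force: [-0.4, 0.3, 1.1]
opening: 0.773
now [ 0.5446 -0.2557  0.0398] yaw 13.78 k 1
[-5.4,1.6,32.8,0,-0.5,0.3]
```

```bash

python3 -m creep '[-5,1.5,20,0,-0.5,0.3,-2,1,10,0,0,0,-1,0,4,0,0,0,0,0,0,0,0,0]' 
python3 - <<'E'
from h import *
go(.540,-.2585,.007,13.5,n=1)
E
```

```text
clock: 30.13
tool_pos: [0.5412, -0.2578, 0.0109]
eef_rot: [0.993, 0.119, 0.004, 0.0]
contact_force: [-1.2, -0.2, 0.4]
opening: 0.773
now [ 0.5412 -0.2578  0.0109] yaw 13.64 k 1
[-1.3,0.4,3.9,0.1,-0.4,0.1]
```

```bash

python3 -m creep '[-1.5,0.4,4,0,-0.4,0,-1,0,2,0,0,0,0,0,0,0,0,0]' 
python3 -m creep '[0,0,0,0,0,0,0,0,0,0,0,0,0,0,0,0,0,0,0,0,0,0,0,0,0,0,0,0,0,0]' 30 30
python3 -c "
from h import *
st()"
python3 -m creep '[0,0,-25,0,0,0,0,0,-35,0,0,0,0,0,-35,0,0,0,0,0,-25,0,0,0,0,0,0,0,0,0]'
python3 - <<'E'
from h import *
x=w(.135,0);print(x); go(*x,.13,-4.2)
E
```

```text
clock: 30.38
tool_pos: [0.5405, -0.2584, 0.0073]
eef_rot: [0.993, 0.119, 0.002, 0.001]
contact_force: [-0.1, 0.4, 0.1]
opening: 0.772
clock: 30.8
tool_pos: [0.5414, -0.2584, 0.0085]
eef_rot: [0.993, 0.119, 0.003, 0.002]
contact_force: [0.0, 0.4, -0.5]
opening: 0.566
30.8 [ 0.5414 -0.2584  0.0085] 13.68 F [ 0.   0.4 -0.5] op 49.8
clock: 31.22
tool_pos: [0.537, -0.257, 0.1287]
eef_rot: [0.993, 0.12, -0.002, -0.001]
contact_force: [0.7, 0.4, -2.9]
opening: 0.564
[0.56673745 0.04811284]
now [ 0.537  -0.257   0.1287] yaw 13.75 k 9
[11.3,-32.1,-0.1,0,0,2,10.1,-32.5,-0.1,0,0,2,9,-32.9,-0.1,0,0,2,7.9,-33.1,-0.1,0,0,2,6.7,-33.4,-0.1,0,0,2.0]
[5.5,-33.6,-0.1,0,0,2,4.4,-33.8,-0.1,0,0,2,3.2,-33.9,-0.1,0,0,2,2,-34,-0.1,0,0,2.0]
```

```bash

python3 -m creep '[11,-32,0,0,0,2,10,-32,0,0,0,2,9,-33,0,0,0,2,8,-33,0,0,0,2,7,-33,0,0,0,2]'>/dev/null
python3 -m creep '[5.5,-33,0,0,0,2,4.5,-33,0,0,0,2,3,-28,0,0,0,2,2,-15,0,0,0,1,0,-5,0,0,0,0]'
python3 - <<'E'
from h import *
x=w(.138,0);print(x); go(*x,.07,-4.2)
s=snap('wrist','wr16')
E
```

```text
clock: 32.05
tool_pos: [0.5645, 0.0294, 0.1167]
eef_rot: [0.999, -0.042, -0.009, 0.002]
contact_force: [1.0, 0.8, -3.1]
opening: 0.559
[0.5697294  0.04789313]
now [0.5645 0.0294 0.1167] yaw -4.87 k 2
[2.2,-9.6,23.2,0.1,0.5,-0.3,2.1,-9.5,23.3,0.1,0.5,-0.3]
```

View pics/wr16.png

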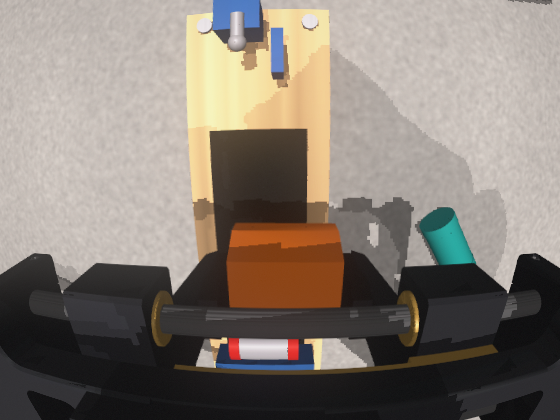

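```bash

python3 -m creep '[2,-10,20,0,0.5,-0.3,2,-9,20,0,0.5,-0.3,0,-3,8,0,0,0,0,0,0,0,0,0]' 
python3 - <<'E'
from h import *
x=w(.136,0); go(*x,.035,-4.2); print(r(get_state()['tool_pos']))
E
```

```text
clock: 32.43
tool_pos: [0.5682, 0.0452, 0.0648]
eef_rot: [0.999, -0.038, -0.002, 0.005]
contact_force: [-1.0, -0.5, -2.5]
opening: 0.564
now [0.5682 0.0452 0.0648] yaw -4.31 k 1
[-0.5,-3.1,29.8,0.6,0.2,-0.1]
[ 0.1366481  -0.00282083]
```

```bash

python3 -m creep '[0,-3,15,0.5,0.2,0,0,-2,10,0,0,0,0,0,7,0,0,0,0,0,0,0,0,0]' 
python3 - <<'E'
from h import *
x=w(.134,0); go(*x,.0215,-4.2); print(r(get_state()['tool_pos']))
E
```

```text
clock: 32.77
tool_pos: [0.5682, 0.0428, 0.0316]
eef_rot: [0.999, -0.041, -0.001, 0.004]
contact_force: [-0.1, 0.2, -2.9]
opening: 0.565
now [0.5682 0.0428 0.0316] yaw -4.68 k 1
[-2.9,-5.2,10.1,0.4,0.1,-0.5]
[ 0.13683293 -0.00515352]
```

```bash

python3 -m creep '[-2,-5,4,0.4,0,-0.4,-1,-3,3,0,0,-0.2,0,-1,2,0,0,0,0,0,1,0,0,0]' 
python3 - <<'E'
from h import *
x=w(.132,0); go(*x,.0205,-4.2); print(r(get_state()['tool_pos'])); st()
E
```

```text
clock: 33.1
tool_pos: [0.5669, 0.051, 0.0223]
eef_rot: [0.999, -0.036, 0.0, 0.0]
contact_force: [-0.1, 0.3, -3.0]
opening: 0.563
now [0.5669 0.051  0.0223] yaw -4.17 k 1
[-3,2.9,1.8,0,0,0.0]
[0.13495252 0.0029154 ]
33.1 [0.5669 0.051  0.0223] -4.17 F [-0.1  0.3 -3. ] op 49.6
```

```bash

python3 -m creep '[-2,2,1,0,0,0,-2,1,1,0,0,0,-2,0.5,0.5,0,0,0,-2,0,0.5,0,0,0]' 
python3 - <<'E'
from h import *
x=w(.123,0); go(*x,.0205,-4.2); print(r(get_state()['tool_pos'])); st()
E
```

```text
clock: 33.43
tool_pos: [0.561, 0.0488, 0.0206]
eef_rot: [0.999, -0.036, 0.003, -0.001]
contact_force: [2.1, -1.5, -0.4]
opening: 0.564
now [0.561  0.0488 0.0206] yaw -4.13 k 1
[-6.3,0.2,0.1,-0.1,-0.4,0.1]
[0.12925168 0.00025127]
33.43 [0.561  0.0488 0.0206] -4.13 F [ 2.1 -1.5 -0.4] op 49.7
```

Touching the deck (sliding friction ~2 N). Slide toward the row in small steps.

```bash

python3 -m creep '[-2.5,0,0,0,-0.2,0,-2.5,0,0,0,0,0]' 
python3 -c "
from h import *
print(r(get_state()['tool_pos'])); st()"
python3 -m creep '[-2,0,0,0,0,0]' 
python3 -c "
from h import *
print(r(get_state()['tool_pos'])); st()"
```

```text
clock: 33.6
tool_pos: [0.5556, 0.0489, 0.0208]
eef_rot: [0.999, -0.036, 0.001, -0.0]
contact_force: [-0.5, 0.3, -2.6]
opening: 0.566
[ 1.23866585e-01 -4.14240992e-05]
33.6 [0.5556 0.0489 0.0208] -4.15 F [-0.5  0.3 -2.6] op 49.8
clock: 33.68
tool_pos: [0.5538, 0.049, 0.0209]
eef_rot: [0.999, -0.036, 0.002, -0.001]
contact_force: [6.1, -0.6, -3.8]
opening: 0.567
[ 1.22056301e-01 -6.99329967e-05]
33.68 [0.5538 0.049  0.0209] -4.16 F [ 6.1 -0.6 -3.8] op 49.9
```

```bash

python3 -m creep '[0,0,1.5,0,0,0,0,0,1,0,0,0,-1.5,0,0,0,0,0,-1.5,0,0.5,0,0,0]' 
python3 -c "
from h import *
print(r(get_state()['tool_pos'])); st(); s=snap('wrist','wr17')"
```

```text
clock: 34.02
tool_pos: [0.5538, 0.0491, 0.0209]
eef_rot: [0.999, -0.036, 0.006, -0.0]
contact_force: [4.8, -1.3, -4.9]
opening: 0.565
[1.22006701e-01 2.31869624e-07]
34.02 [0.5538 0.0491 0.0209] -4.17 F [ 4.8 -1.3 -4.9] op 49.8
```

View pics/wr17.png

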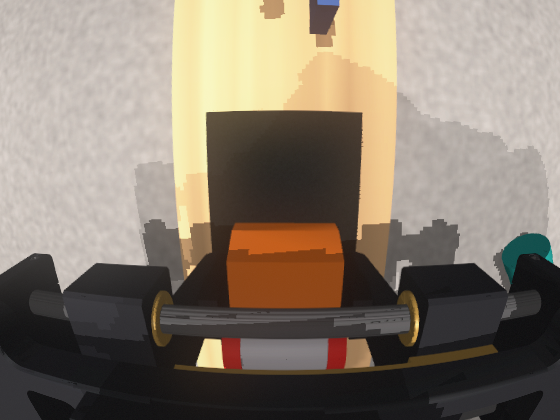

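```bash

python3 -m creep '[1.5,0,0,0,-0.7,0,0,0,2,0,0,0,0,0,1.5,0,0,0]' 
python3 -c "
from h import *
print(r(get_state()['tool_pos'])); st()"
python3 -m creep '[-2,0,0.5,0,0,0,-1.5,0,0.3,0,0,0]' 
python3 -c "
from h import *
print(r(get_state()['tool_pos'])); st()"
```

```text
clock: 34.32
tool_pos: [0.5546, 0.049, 0.0204]
eef_rot: [0.999, -0.036, -0.0, 0.0]
contact_force: [-1.3, -0.2, 14.4]
opening: 0.565
[1.22818336e-01 8.19144376e-06]
34.32 [0.5546 0.049  0.0204] -4.15 F [-1.3 -0.2 14.4] op 49.8
clock: 34.48
tool_pos: [0.5537, 0.0491, 0.0207]
eef_rot: [0.999, -0.036, 0.002, -0.0]
contact_force: [6.4, -1.4, -4.6]
opening: 0.561
[1.21962723e-01 3.32985403e-05]
34.48 [0.5537 0.0491 0.0207] -4.18 F [ 6.4 -1.4 -4.6] op 49.4
```

```bash

python3 -m creep '[0,0,0,0,0,0,0,0,0,0,0,0,0,0,0,0,0,0]' 62
python3 -m creep '[0,0,-20,0,0,0,0,0,-35,0,0,0,0,0,-35,0,0,0,-25,0,-30,0,0,0,-40,0,0,0,0,0]' 
python3 -m creep '[-30,0,0,0,0,0,0,0,0,0,0,0]' 
python3 - <<'E'
from h import *
st()
s=snap('wrist','wr18'); ortho(s,.029,.42,.60,-.01,.11,3000,'ow18',True)
snap('scene','sc18')
p=w(.121,0); drawchock(s,*p,-4.2,'dc18',True,z0=.012)
E
```

```text
clock: 34.73
tool_pos: [0.5515, 0.0493, 0.0202]
eef_rot: [0.999, -0.036, 0.001, 0.0]
contact_force: [-0.2, 0.2, -0.0]
opening: 0.707
clock: 35.15
tool_pos: [0.4873, 0.0554, 0.1413]
eef_rot: [0.999, -0.038, -0.002, -0.001]
contact_force: [-0.4, 1.2, -0.1]
opening: 0.706
clock: 35.32
tool_pos: [0.4482, 0.0574, 0.1432]
eef_rot: [0.999, -0.036, -0.005, 0.0]
contact_force: [-0.3, -0.6, 0.4]
opening: 0.701
35.32 [0.4482 0.0574 0.1432] -4.15 F [-0.3 -0.6  0.4] op 61.7
```

View pics/ow18.png

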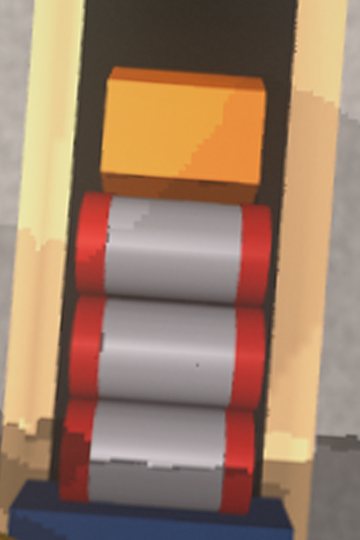

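View pics/dc18.png

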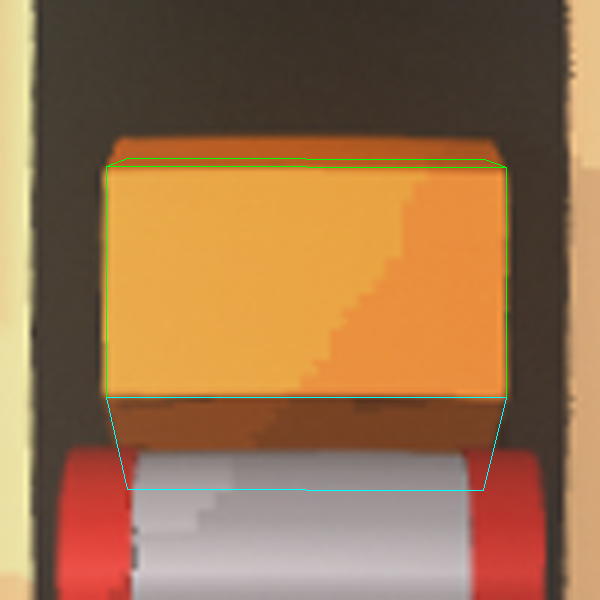

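```bash

python3 - <<'E'
from h import *
a=1.19;p=knob(a);u=np.array([np.cos(a+CY),np.sin(a+CY)]);print(p)
q=p-.06*u; go(*q,.17,64)
E
```

```text
[0.50307095 0.26688805]
now [0.4538 0.0577 0.1428] yaw -4.26 k 11
[1,-14.2,-2.5,0,0,-6.2,2.6,-14,-2.5,0,0,-6.2,4.1,-13.7,-2.5,0,0,-6.2,5.5,-13.2,-2.5,0,0,-6.2,6.9,-12.5,-2.5,0,0,-6.2]
[8.2,-11.7,-2.5,0,0,-6.2,9.4,-10.7,-2.5,0,0,-6.2,10.5,-9.6,-2.5,0,0,-6.2,11.5,-8.4,-2.5,0,0,-6.2,12.4,-7.1,-2.5,0,0,-6.2]
[13.1,-5.8,-2.5,0,0,-6.2]
```

```bash

python3 -m creep '[1,-14,-3,0,0,-6.2,2.5,-14,-3,0,0,-6.2,4,-14,-3,0,0,-6.2,5.5,-13,-3,0,0,-6.2,7,-12.5,-3,0,0,-6.2]' 40 >/dev/null
python3 -m creep '[8,-12,-3,0,0,-6.2,9.5,-11,-3,0,0,-6.2,10.5,-9.5,-3,0,0,-6.2,11.5,-8,-3,0,0,-6.2,12,-7,-3,0,0,-6.2]' >/dev/null
python3 -m creep '[11,-5,0,0,0,-5,0,0,0,0,0,0]'
python3 - <<'E'
from h import *
s=snap('wrist','wr19'); st()
for a in [1.12,1.16,1.2,1.24]:
    print(a,proj(s,[*knob(a),.093],True).round(1),proj(s,[*knob(a),.059],True).round(1))
E
```

```text
clock: 36.42
tool_pos: [0.49, 0.2183, 0.1693]
eef_rot: [0.844, 0.536, 0.0, -0.005]
contact_force: [0.7, 0.4, 0.3]
opening: 0.455
36.47 [0.49   0.2166 0.169 ] 64.52 F [-0.4 -0.3 -0.1] op 40.3
1.12 [295.  156.4] [294.1 152.3]
1.16 [281.7 155.5] [282.5 151.6]
1.2 [268.4 155.3] [270.9 151.3]
1.24 [255.1 155.6] [259.3 151.6]
```

View pics/wr19.png

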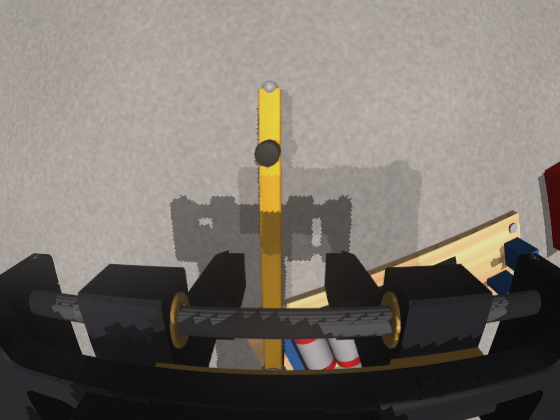

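```bash

python3 - <<'E'
from h import *
a=1.204;p=knob(a);print(p)
go(*p,.11,np.degrees(a)-4.2)
E
```

```text
[0.50016748 0.26828022]
now [0.49   0.2166 0.169 ] yaw 64.52 k 3
[16.9,-4.2,19.7,-0.2,-0.1,-0.1,17,-4.2,19.7,-0.2,-0.1,-0.1,17,-4.2,19.7,-0.2,-0.1,-0.1]
```

```bash

python3 -m creep '[17,-4,18,-0.2,0,0,17,-4,18,-0.2,0,0,15,-4,10,-0.2,0,0,4,0,0,0,0,0,0,0,0,0,0,0]'
python3 - <<'E'
from h import *
a=1.204;p=knob(a)
go(*p,.069,np.degrees(a)-4.2,n=2)
snap('wrist','wr20')
E
```

```text
clock: 36.88
tool_pos: [0.5066, 0.2643, 0.119]
eef_rot: [0.852, 0.524, 0.0, 0.003]
contact_force: [0.1, -0.7, 0.1]
opening: 0.456
now [0.5066 0.2643 0.119 ] yaw 63.15 k 2
[0.4,-3.9,25,0.1,0.1,-0.8,0.4,-3.8,25,0.1,0.1,-0.8]
```

View pics/wr20.png

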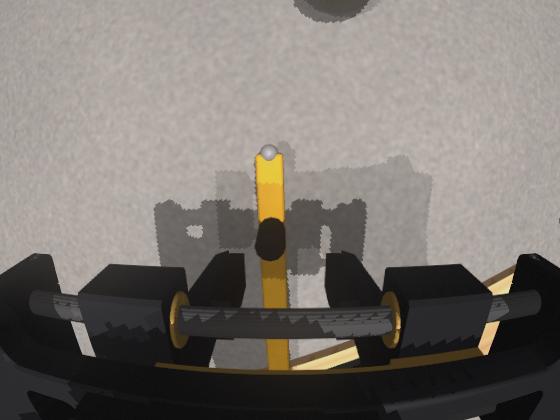

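```bash

python3 -m creep '[0.4,-4,22,0.1,0.1,-0.8,0.4,-4,22,0.1,0.1,-0.8,0,-1,6,0,0,0,0,0,0,0,0,0]'
python3 - <<'E'
from h import *
a=1.204;p=knob(a)
go(*p,.069,np.degrees(a)-4.2,n=1)
E
```

```text
clock: 37.27
tool_pos: [0.5019, 0.2634, 0.0706]
eef_rot: [0.847, 0.531, 0.002, 0.003]
contact_force: [-0.0, 0.0, -0.2]
opening: 0.45
now [0.5019 0.2634 0.0706] yaw 64.21 k 1
[3.6,-3.7,1.6,0.4,0,-0.6]
```

```bash

python3 -m creep '[3.5,-3,0.5,0.3,0,-0.5,0,0,0,0,0,0]' 24
python3 -m creep '[-0.5,16,0,0,0,4,-0.8,19,0,0,0,5,-0.8,19,0,0,0,5,-0.8,19,0,0,0,5]'
python3 - <<'E'
from h import *
kn()
a=.65;k=knob(a); go(*k,.07,np.degrees(a)-4.2)
E
```

```text
clock: 37.43
tool_pos: [0.5015, 0.2665, 0.0716]
eef_rot: [0.845, 0.534, 0.001, 0.001]
contact_force: [0.2, -0.0, -0.3]
opening: 0.328
clock: 37.77
tool_pos: [0.5596, 0.2299, 0.0765]
eef_rot: [0.923, 0.386, 0.002, -0.003]
contact_force: [-0.8, -0.3, -0.4]
opening: 0.275
keeper~ 0.896 R 0.2315 yaw err -1.8
37.77 [0.5596 0.2299 0.0765] 45.35 F [-0.8 -0.3 -0.4] op 24.2
now [0.5596 0.2299 0.0765] yaw 45.35 k 2
[-3.3,28.2,3.1,-0.2,-0.1,6.2,-0.3,28.4,3.2,-0.2,-0.1,6.2]
```

```bash

python3 -m creep '[-3,26,3,-0.2,0,5.5,-1,26,3,-0.2,0,6,-0.8,19,0,0,0,5,-0.8,19,0,0,0,5]'
python3 - <<'E'
from h import *
kn()
a=.2;k=knob(a); go(*k,.07,np.degrees(a)-4.2)
E
```

```text
clock: 38.1
tool_pos: [0.6146, 0.1568, 0.0759]
eef_rot: [0.98, 0.197, 0.007, -0.004]
contact_force: [-1.2, 1.2, -0.2]
opening: 0.27
keeper~ 0.5 R 0.2334 yaw err -1.7
38.1 [0.6146 0.1568 0.0759] 22.78 F [-1.2  1.2 -0.2] op 23.8
now [0.6146 0.1568 0.0759] yaw 22.78 k 3
[-3.9,22.8,1.8,-0.2,-0.3,5.2,-1.8,23.1,1.8,-0.2,-0.3,5.2,0.3,23.1,1.9,-0.2,-0.3,5.2]
```

```bash

python3 -m creep '[-3,18,2,-0.2,-0.3,4,-1,15,1,-0.2,-0.3,4,0,0,0,0,0,0]'
python3 - <<'E'
from h import *
kn(); snap('wrist','wr21')
s=snap('scene');cv2.imwrite('pics/sc21.png',cv2.resize(s['color'][170:300,190:340,::-1],(750,650)[:2] if 0 else (690,598),interpolation=cv2.INTER_CUBIC))
a=.1;k=knob(a); go(*k,.07,np.degrees(a)-4.2)
E
```

```text
clock: 38.35
tool_pos: [0.6275, 0.1181, 0.0763]
eef_rot: [0.993, 0.119, 0.005, 0.0]
contact_force: [0.1, -1.1, -0.6]
opening: 0.271
keeper~ 0.325 R 0.2326 yaw err -0.7
38.35 [0.6275 0.1181 0.0763] 13.69 F [ 0.1 -1.1 -0.6] op 23.9
now [0.6264 0.1224 0.0766] yaw 14.14 k 2
[-4.1,27.9,3.2,-0.1,-0.3,6.3,-1,28.2,3.2,-0.1,-0.3,6.3]
```

View pics/sc21.png

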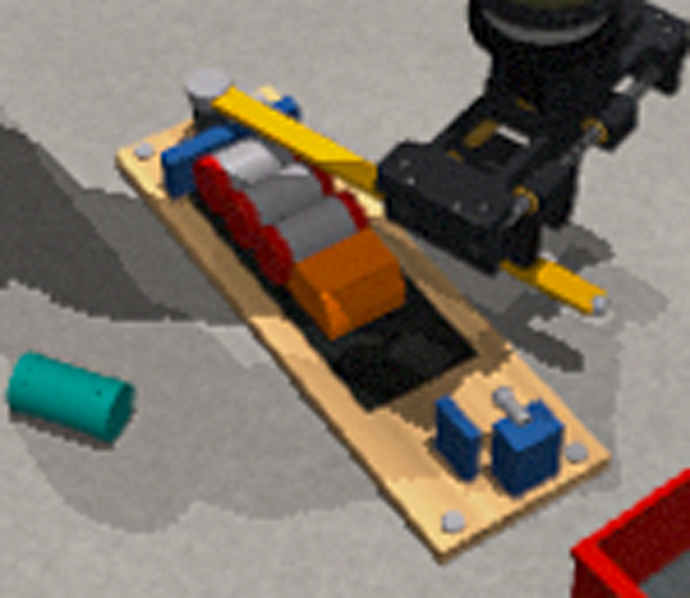

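View pics/wr21.png

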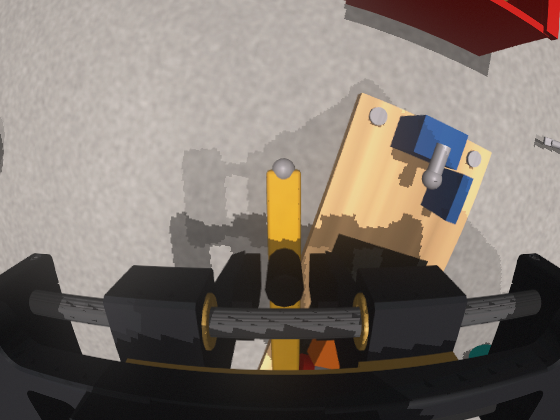

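```bash

python3 -m creep '[-4,20,2,0,-0.3,5,-1,16,2,0,-0.3,4,0,0,0,0,0,0]'
python3 - <<'E'
from h import *
kn()
a=.05;k=knob(a); go(*k,.069,np.degrees(a)-4.2)
E
```

```text
clock: 38.7
tool_pos: [0.6284, 0.0942, 0.0749]
eef_rot: [0.999, 0.049, 0.001, -0.006]
contact_force: [1.1, -0.4, 0.3]
opening: 0.276
keeper~ 0.223 R 0.2288 yaw err -3.0
38.7 [0.6284 0.0942 0.0749] 5.59 F [ 1.1 -0.4  0.3] op 24.3
now [0.6284 0.0942 0.0749] yaw 5.59 k 2
[-0.1,19.8,2.7,-0.3,0,3.5,1.1,19.8,2.8,-0.3,0,3.5]
```

```bash

python3 -m creep '[0,18,2,-0.3,0,3,0.5,14,1,0,0,2,0.5,8,0,0,0,0.5]'
python3 -c "from h import *; kn()"
```

```text
clock: 38.95
tool_pos: [0.6314, 0.0614, 0.0728]
eef_rot: [1.0, 0.005, 0.002, -0.007]
contact_force: [-0.9, 0.4, 0.7]
opening: 0.273
keeper~ 0.079 R 0.2293 yaw err 0.2
38.95 [0.6314 0.0614 0.0728] 0.54 F [-0.9  0.4  0.7] op 24.1
```

```bash

python3 -m creep '[0,7,1,-0.4,0,1.5,0,7,1,-0.4,0,1.5]'
python3 -c "from h import *; kn()"
python3 -m creep '[0,6,0.5,0,0,1,0,5,0,0,0,0.5]'
python3 -c "from h import *; kn()"
```

```text
clock: 39.12
tool_pos: [0.6314, 0.0538, 0.0719]
eef_rot: [1.0, -0.022, 0.002, -0.006]
contact_force: [-4.0, 19.0, 5.1]
opening: 0.278
keeper~ 0.045 R 0.2293 yaw err -0.9
39.12 [0.6314 0.0538 0.0719] -2.48 F [-4.  19.   5.1] op 24.5
clock: 39.28
tool_pos: [0.631, 0.0538, 0.0722]
eef_rot: [0.999, -0.033, 0.004, -0.015]
contact_force: [1.7, 5.8, -4.9]
opening: 0.272
keeper~ 0.046 R 0.2289 yaw err -2.1
39.28 [0.631  0.0538 0.0722] -3.73 F [ 1.7  5.8 -4.9] op 24.0
```

```bash

python3 - <<'E'
from h import *
kn(); snap('wrist','wr22')
s=snap('scene');cv2.imwrite('pics/sc22.png',cv2.resize(s['color'][170:300,190:340,::-1],(690,598),interpolation=cv2.INTER_CUBIC))
E
```

```text
keeper~ 0.046 R 0.2289 yaw err -2.1
39.28 [0.631  0.0538 0.0722] -3.73 F [ 1.7  5.8 -4.9] op 24.0
```

View pics/sc22.png

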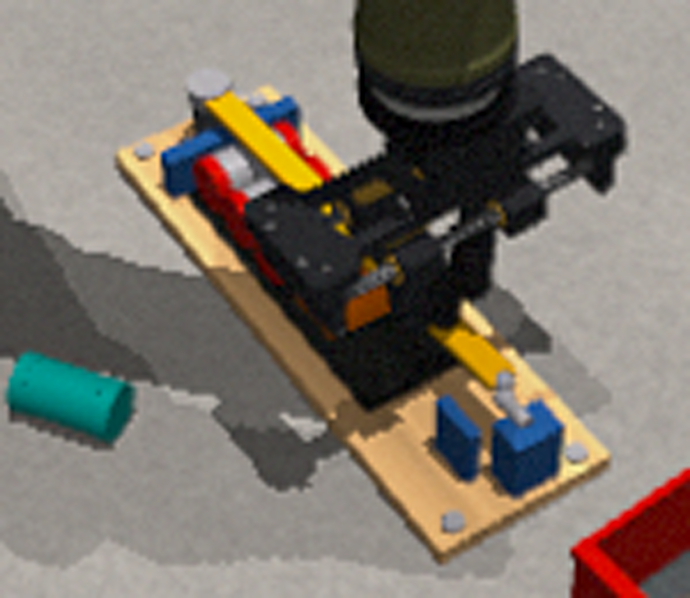

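View pics/wr22.png

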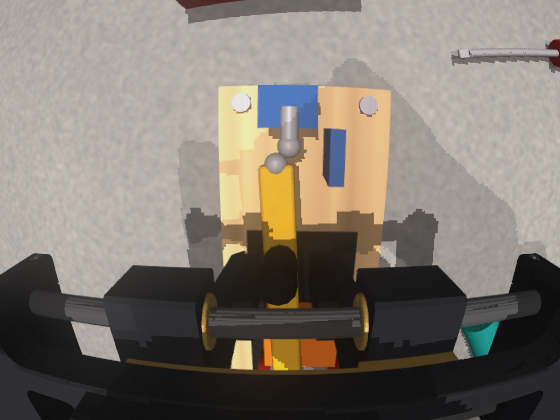

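```bash

python3 -m creep '[0,8,0,0,0.5,0.5,0,8,0,0,0.5,0]'
python3 -c "from h import *; kn()"
python3 -m creep '[0,8,0,0,0.5,0,0,8,0,0,0,0]'
python3 -c "from h import *; kn()"
```

```text
clock: 39.55
tool_pos: [0.6312, 0.0529, 0.072]
eef_rot: [0.999, -0.033, 0.015, -0.025]
contact_force: [2.4, 10.3, -6.9]
opening: 0.272
keeper~ 0.042 R 0.2292 yaw err -2.0
39.55 [0.6312 0.0529 0.072 ] -3.8 F [ 2.4 10.3 -6.9] op 24.0
clock: 39.72
tool_pos: [0.6316, 0.0525, 0.0717]
eef_rot: [0.999, -0.028, 0.022, -0.036]
contact_force: [1.2, 10.9, -5.7]
opening: 0.272
keeper~ 0.04 R 0.2296 yaw err -1.4
39.72 [0.6316 0.0525 0.0717] -3.31 F [ 1.2 10.9 -5.7] op 24.0
```

```bash

python3 - <<'E'
from h import *
a=0;k=knob(a); go(*k,.069,-4.2)
print(get_state()['moment'].round(2))
E
```

```text
now [0.6316 0.0525 0.0717] yaw -3.31 k 1
[0.4,9.3,2.1,-4.3,-2.4,1.0]
[ 2.2  -0.26  0.04]
```

```bash

python3 -m creep '[0,6,1,-4,-2,0.5]'
python3 -c "from h import *; kn()"
python3 -m creep '[0,12,1,-3,-1,0.5]'
python3 -c "from h import *; kn()"
```

```text
clock: 39.8
tool_pos: [0.6303, 0.0448, 0.0698]
eef_rot: [0.999, -0.034, 0.003, -0.002]
contact_force: [0.4, -1.9, -0.8]
opening: 0.268
keeper~ 0.006 R 0.2287 yaw err -0.0
39.8 [0.6303 0.0448 0.0698] -3.88 F [ 0.4 -1.9 -0.8] op 23.6
clock: 39.88
tool_pos: [0.6303, 0.0395, 0.0694]
eef_rot: [0.999, -0.037, -0.006, 0.019]
contact_force: [-3.2, 35.6, 9.1]
opening: 0.273
keeper~ -0.017 R 0.2291 yaw err 0.9
39.88 [0.6303 0.0395 0.0694] -4.26 F [-3.2 35.6  9.1] op 24.0
```

```bash

python3 -m creep '[0,-2,0,-2,0,0,0,0,0,0,0,0]' 36
python3 -c "from h import *; kn()"
python3 -m creep '[0,0,0,0,0,0,0,0,0,0,0,0]'
python3 -c "from h import *; kn()"
```

```text
clock: 40.05
tool_pos: [0.6311, 0.0483, 0.0698]
eef_rot: [0.999, -0.035, -0.006, 0.034]
contact_force: [-0.1, 1.1, -0.7]
opening: 0.394
keeper~ 0.021 R 0.2292 yaw err -1.0
40.05 [0.6311 0.0483 0.0698] -4.0 F [-0.1  1.1 -0.7] op 34.7
clock: 40.22
tool_pos: [0.6307, 0.0481, 0.0696]
eef_rot: [0.999, -0.034, -0.006, 0.034]
contact_force: [-0.4, -0.6, 0.2]
opening: 0.411
keeper~ 0.021 R 0.2289 yaw err -0.9
40.22 [0.6307 0.0481 0.0696] -3.94 F [-0.4 -0.6  0.2] op 36.2
```

```bash

python3 - <<'E'
from h import *
k=knob(0); go(*k,.11,-4.2,n=2)
E
```

```text
now [0.6307 0.0481 0.0696] yaw -3.94 k 2
[0.4,3.8,-20,2,0.3,0.1,0.5,3.1,-20.1,2,0.3,0.1]
```

```bash

python3 -m creep '[0.5,2,-20,2,0.3,0,0.5,2,-20,2,0.3,0,0,0,-30,0,0,0,-20,0,-35,0,0,0,-40,0,-20,0,0,0]' 44
python3 -m creep '[-40,0,-10,0,0,0,-20,0,0,0,0,0,0,0,0,0,0,0]'
python3 - <<'E'
from h import *
st(); s=snap('wrist','wr23')
for a in [-.04,-.02,0,.02,.04]: print(a,proj(s,[*knob(a),.093],True).round(1))
E
```

```text
clock: 40.63
tool_pos: [0.5741, 0.0403, 0.1916]
eef_rot: [0.999, -0.041, -0.003, 0.001]
contact_force: [0.7, 0.8, 1.3]
opening: 0.501
clock: 40.88
tool_pos: [0.5076, 0.04, 0.2067]
eef_rot: [0.999, -0.044, -0.002, 0.002]
contact_force: [-1.0, -0.3, 0.9]
opening: 0.499
40.88 [0.5076 0.04   0.2067] -5.03 F [-1.  -0.3  0.9] op 44.0
-0.04 [277.7  59.5]
-0.02 [271.9  59.5]
0 [266.   59.6]
0.02 [260.2  59.8]
0.04 [254.4  60.2]
```

View pics/wr23.png

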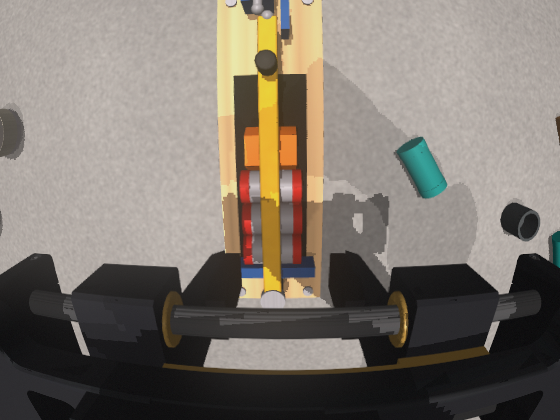

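```bash

python3 -m creep '[30,0,0,0,0,0.5,40,0,0,0,0,0.3,20,0,0,0,0,0,0,0,0,0,0,0]'
python3 - <<'E'
from h import *
st(); s=snap('wrist','wr24'); ortho(s,.05,.44,.72,-.02,.12,2100,'ow24',True)
p=w(.121,0); drawchock(s,*p,-4.2,'dc24',True,z0=.012)
t=snap('scene');cv2.imwrite('pics/sc24.png',cv2.resize(t['color'][170:300,190:340,::-1],(690,598),interpolation=cv2.INTER_CUBIC))
snap('top','top24')
for a in [-.02,0,.02]: print(a,proj(s,[*knob(a),.093],True).round(1))
E
```

```text
clock: 41.27
tool_pos: [0.6038, 0.0244, 0.2057]
eef_rot: [0.999, -0.054, -0.001, 0.004]
contact_force: [0.5, -0.4, -0.1]
opening: 0.499
41.27 [0.6038 0.0244 0.2057] -6.23 F [ 0.5 -0.4 -0.1] op 43.9
-0.02 [262.4 180.1]
0 [256.7 180.2]
0.02 [251.1 180.5]
```

View pics/ow24.png

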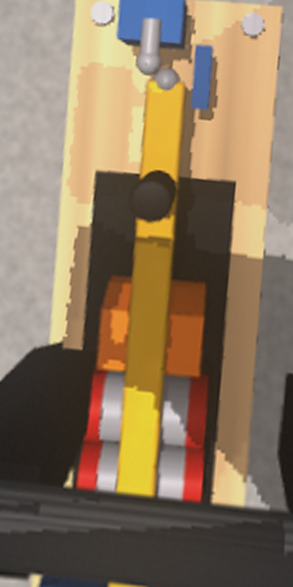

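View pics/sc24.png

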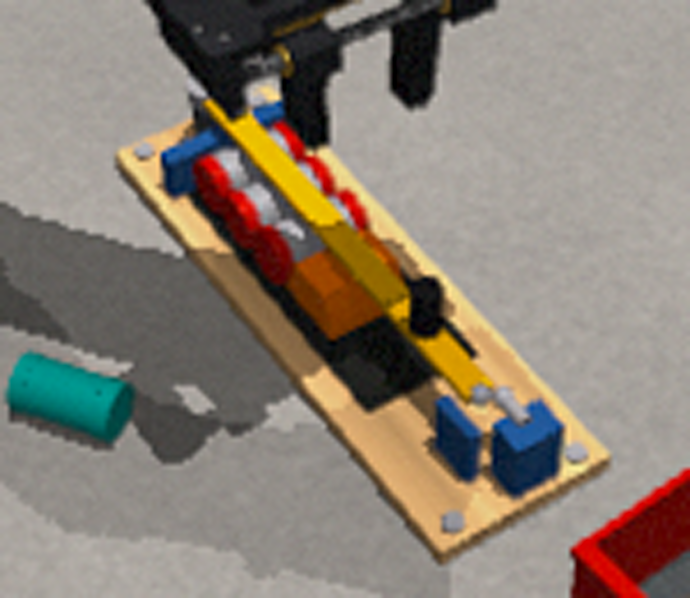

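View pics/dc24.png

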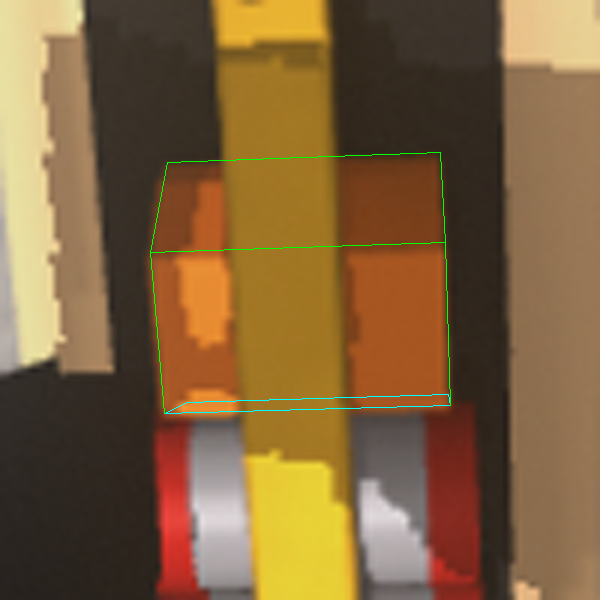

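View pics/top24.png

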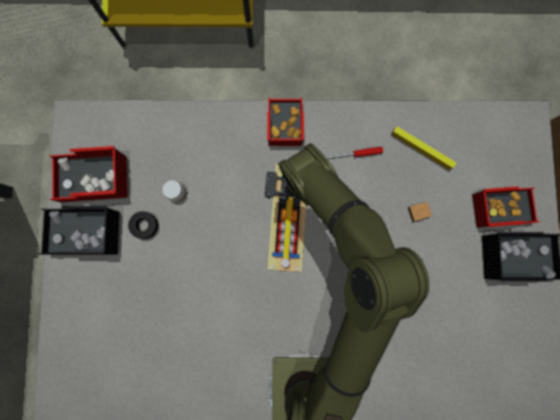

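```bash

python3 - <<'E'
from h import *
s=snap('wrist')
cv2.imwrite('pics/k25.png',cv2.resize(s['color'][95:215,215:315,::-1],(600,720)[:2] if 0 else (500,600),interpolation=cv2.INTER_CUBIC))
for a in [-.02,0,.02]: print(a,((proj(s,[*knob(a),.093],True)-[215,95])*5).round(1),((proj(s,[*w(-.03+.28*np.cos(a),.28*np.sin(a)),.059],True)-[215,95])*5).round(1))
E
```

```text
-0.02 [240.2 387.7] [245.1  83.2]
0 [211.8 388.6] [213.7  84.3]
0.02 [183.5 390. ] [182.4  86.2]
```

View pics/k25.png

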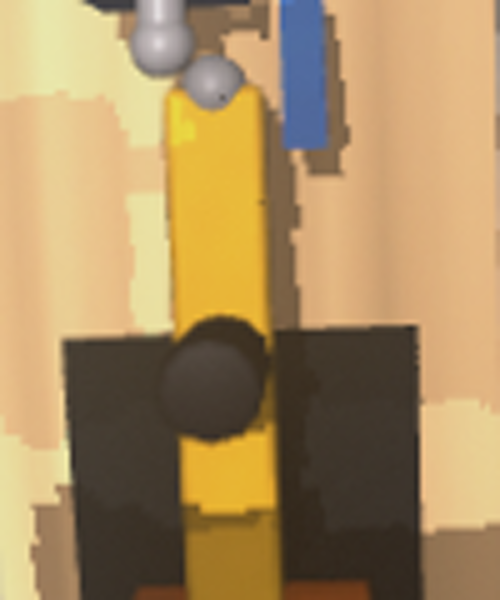

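```bash
python3 -c "
from h import *
print(finish_job()); st()"
```

```text
the job is handed in; nothing more can be done
None
the job is handed in; nothing more can be done
```

The job is done and handed in at about 41 s of the 210 s allowed. There were three red-capped nipples. I left both turquoise look-alikes and the other things on the bench alone.

**What I did:**
- I swung the keeper open to about 1.2 rad.
- I laid the three nipples square across the deck in a closed row from the stop. As each one touched, its centre read 16.9, 51.0 and 85.0 mm from the stop face.
- I pushed the chock up to the last nipple with about 6 N, sloping face first.
- I swung the keeper shut over the row. It first stalled against the spring ball, then snapped past it into the catch. The wrist force read 36 N at the end stop.

**Last checks:** In the last wrist picture the knob and the bar's nose both sit at keeper angle 0.00 rad, past the spring ball. The chock matches its snug position of 121 mm. The gripper was clear of everything.

**Off or uncertain:**
- **Centring:** the nipples look about 1 to 1.5 mm off the centre line, which is within the camera error.
- **Chock outline:** its back end is bevelled, which the description does not mention. The steeper front slope fits the 70 degrees given.
- **Chock position:** the scene camera put it about 4 mm from where the wrist camera did before I picked it up. I went by the wrist camera, and the grasp held.

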